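# Tilt the parts pan and scoop the machined grips into the bin

### The arm

A 6-joint arm with a two-finger parallel gripper is mounted at the origin on the work surface. World frame = base frame: x ahead of the robot, y to its left, z up, the work surface at z = 0. Lengths are in mm, angles in rad, forces in N, time in s.
With the tool pointing down it reaches from about 350 to 875 mm from the base axis. Payload 4.2 kg.
Tool frame: the origin (TCP) lies midway between the tips of the shut fingers; the grasp point (between the pads) lies 19 mm behind it; z points along the fingers, y is the direction in which the jaws open and shut (so a half turn about z gives the same grasp; the last joint's range is limited). The gripper opens to 85 mm and grips with 20 to 120 N. Pads are 22 mm wide; open, the fingers measure 114 mm over their backs; the gripper's body (76 mm by 85 mm) begins 54 mm behind the grasp point. The pads swing forward as they close: fully open they stand 13 mm farther back than shut.
Start: joints at [1.532, 0.385, 0.008, 0, -1.194, -0.259], TCP at [183.354, 597.479, 231.312] pointing down, gripper open.
Joint ranges: [-3.14, 3.14], [-1.21, 2.06], [-1.07, 1.41], [-3.16, 2.05], [-2.99, -0.16], [-3.1, 3.1]. Speed limits (rad/s): [2.79, 2.79, 3.14, 3.14, 3.14, 3.14].

### API

Orientations are given as a unit quaternion [x, y, z, w].
In Python, from bench import arm gives the robot as it stands. The module is installed in compiled form; this text tells all that it offers.
- The arm moves only by the tool drive_tool, never from a script. Its argument "moves" is a list that holds one entry, the list of rows, each a list of 7 numbers: the opening, from 0 (shut) to 1 (fully open), then the shift along the tool's x, y, z in m, then the turn, a rotation vector about the tool's x, y, z in rad. In form: [[[hand, dx, dy, dz, wx, wy, wz], ...]]. A call has 1 to 20 rows; each row shifts and turns the pose as measured when the row begins, along the tool's axes as they then stand; what a row does not reach is not made up. A row lasts 1/10 s, in which the tool goes at most 50 mm and 8.59 degrees, less where a joint would pass 70% of its speed; a pose out of reach is approached as far as the arm can. A call with a gripper value outside its range is refused whole. The fingers move at their own pace and stop on an object; the grip force is fixed at half the most. Time passes only in rows, so rows that do not move let the fingers close. It gives the time, the measured TCP pose, the force and the opening at its end, in the units of the state.
- arm.read_state(): the state, without advancing time (a new reading comes with each control period).
- arm.get_image(name): name is "scene" or "top"; returns (picture, depth): 384x512x3 uint8, red, green, blue; 384x512 float32, mm along the optical axis (not along the pixel's ray), 0 where there is no reading.
- arm.camera_params(name): a dict with "fov_y" (degrees; the focal length in pixels is half the picture's height over the tangent of half this angle, whatever the lens; pixels are square), "cx", "cy" (the principal point, pixels), "world_from_camera" (4x4, takes a point from camera to world coordinates). Camera axes: x right, y down, z forward; pixel columns grow to the right and rows downward; lengths in mm; the calibration is good to about 2 mm. A picture is of the moment at which its call begins. camera_params takes no time and is no camera call.
- arm.job_done(): hands the job in, once; it reports no verdict.
The state is a dict: "clock": time; "joints": joint angles; "joint_vel": joint speeds; "joint_efforts": joint torques, N m; "position": TCP position; "ee_rot": TCP orientation; "contact_force": force on the tool from outside, world axes, zero at the start; "wrist_torque": the same for the moment, N m; "gripper_width": finger opening in mm.
Only numpy, scipy, OpenCV 4.12 (cv2) and the standard library are available. Lean on these libraries where they do the work, as an engineer would, in place of code of your own. Each camera call takes 0.05 s, during which the arm holds its last target.

### The job

Press the yellow lever of the parts pan down until its detent holds the pan tilted and the three aluminium grips have rolled together at the low end. Take the scoop by its orange handle, gather all three grips in it, lift them out in the scoop and tip them from low down into the green bin; do not touch the grips with the gripper and do not let them fall far. Then stand the scoop back flat on the middle of its black rubber mat, leave the pan latched in its tilt, and leave the two aluminium blocks and the oil bottle where they are.

Things in the scene. Friction and masses are not known exactly. Their poses are not given: they have to be found in the camera images.
- stand: Fixed stand of the tilting parts pan. Aluminium base plate 190 x 190 x 10 mm and two grey uprights at its y = -84 and +84 mm (8 mm thick, 50 mm along x, tops 105 mm above the bench); outside the +y upright, out to y = 106 mm, hangs the crank of the detent. Origin on the bench under the pan's centre; x points to the pan's far end (the end away from the lever), z up. The pan's pivot runs along the stand's y through (0, 0, 85) mm
- pan (a joint): Tilt of the red-brown shallow pan about its pivot, rad: 0 level, at most 0.22 (fully tilted, the lever end down, that is the stand's -x end). A spring pushes it back to 0; pressed at the lever the load is about 10 N, a sprung detent is passed at about 0.13 and from there the pan snaps down to its stop at 0.22 and stays latched
- pan_in (a point): Point on the pan's inner floor, on its centre line above the pivot, 5 mm from the pivot axis. Its axes turn with the pan: x towards the far end, z out of the floor. Inside, the pan is 260 mm long (x from -120 to +140 mm), 138 mm wide; side walls 35 mm, low-end wall (at x = -120) 60 mm, far-end wall 18 mm high above the floor, all 5 mm thick; floor and walls are flat
- pan_lever (a point): Top of the yellow lever plate (50 x 50 x 8 mm) that sticks out flat from the pan's low end; the point lies on its centre line, 35 mm out from the inner face of the low-end wall and 155 mm from the pivot axis. At full tilt it has gone down about 34 mm and is about 55 mm above the bench. Its axes turn with the pan
- grip0: Machined aluminium grip: round bar 64 mm long, 30 mm diameter, hemispherical ends, two dark bands, about 75 g, smooth. Origin at its centre, y along its length. Lies in the pan and rolls down when the pan tilts
- grip1: Like grip0
- grip2: Like grip0
- scoop: Steel scoop with open nose, 0.25 kg, base 120 (x) x 124 mm (y), 2 mm sheet. Origin at the centre of its underside; the open nose edge is at x = -60 mm, a 40 mm high back wall at x = +60, side cheeks at y = -62 and +62 mm that rise from nearly nothing at the nose to 36 mm. The nose edge is a plain 2 mm edge. z up. Stands on its mat with the nose roughly towards the robot
- scoop_grip (a point): Grasp point at the middle of the height of the orange handle bar, in the scoop's frame at (0, 0, 117) mm. The bar is 85 mm along the scoop's x (from x = -37 to +47 mm), 22 mm thick along its y, 34 mm high (z 100 to 134 mm); nothing beside or under it but two struts to the back wall from its rear end
- scoop_in (a point): Centre of the scoop's inner floor, 2 mm above its origin; axes as the scoop's
- mat: Black rubber mat fixed on the bench, 190 x 190 x 4 mm, origin at the centre of its underside; the scoop starts on it
- bin: Green open bin fixed on the bench, outside 210 (x) x 170 (y) x 60 mm high, walls and floor 4 mm. Origin at the centre of its underside
- block0: Bystander: aluminium block 75 x 30 x 24 mm, leave alone
- block1: Bystander: like block0
- oil: Bystander: yellow plastic bottle, 52 mm diameter, 130 mm high, standing, leave alone
Mind the look-alikes: they are no part of the job. What is shaped like the grip1 but pink or red is not meant.

How it is judged (in metres and radians):
On the way, in this order (a step that is already met when the one before it is completed fails the run):
1. the pan is latched in its tilt and all three grips lie in the half of the pan towards the low end (value of joint pan above 0.2 rad and x of each of grip0, grip1, grip2 in the frame of pan_in below -0.02 m and z of each of grip0, grip1, grip2 in the frame of pan_in below 0.08 m), for 0.3 s.
2. all three grips lie in the scoop, lifted clear of the pan (scoop origin over 110 mm above the bench) (height (world z) of scoop above 0.11 m and x of grip0 in the frame of scoop_in between -0.065 and 0.06 m and y of grip0 in the frame of scoop_in between -0.06 and 0.06 m and z of grip0 in the frame of scoop_in between 0.005 and 0.07 m and x of grip1 in the frame of scoop_in between -0.065 and 0.06 m and y of grip1 in the frame of scoop_in between -0.06 and 0.06 m and z of grip1 in the frame of scoop_in between 0.005 and 0.07 m and x of grip2 in the frame of scoop_in between -0.065 and 0.06 m and y of grip2 in the frame of scoop_in between -0.06 and 0.06 m and z of grip2 in the frame of scoop_in between 0.005 and 0.07 m), for 0.2 s.
At the end, for the whole second after the job is handed in: All three grips at rest inside the bin, below its rim; the scoop standing flat (within 0.08 rad, underside within 4 mm of the mat's top) and still on its mat, its centre within 40 mm of the mat's centre; the pan still latched (tilt over 0.2 rad) (x of grip0 in the frame of bin between -0.105 and 0.105 m and y of grip0 in the frame of bin between -0.085 and 0.085 m and z of grip0 in the frame of bin between 0 and 0.062 m and linear speed of each of grip0, grip1, grip2 below 0.05 m/s and x of grip1 in the frame of bin between -0.105 and 0.105 m and y of grip1 in the frame of bin between -0.085 and 0.085 m and z of grip1 in the frame of bin between 0 and 0.062 m and x of grip2 in the frame of bin between -0.105 and 0.105 m and y of grip2 in the frame of bin between -0.085 and 0.085 m and z of grip2 in the frame of bin between 0 and 0.062 m and horizontal distance between scoop and mat below 0.04 m and z of scoop in the frame of mat between 0 and 0.008 m and angle between scoop's own z axis and vertical below 0.08 rad and linear speed of scoop below 0.03 m/s and value of joint pan above 0.2 rad); the robot touches nothing.
It fails at once if the gripper or arm pushes on a grip (over 1 N) (contact force between any of the fingers, the arm and grip0 above 1 N or contact force between any of the fingers, the arm and grip1 above 1 N or contact force between any of the fingers, the arm and grip2 above 1 N).
It fails at once if a grip falls far or is flung (faster than 2 m/s, a drop of about 200 mm) (linear speed of any of grip0, grip1, grip2 above 2 m/s).
It fails at once if a block or the oil bottle is moved by more than 30 mm (distance of any of block0, block1, oil from where it was at the start of the episode above 0.03 m).
It also fails if it takes over 72 s, if anything falls off the work surface, if the arm or the gripper's body presses on something with over 40 N, if the wrist force passes 120 N, or if a joint passes its speed limit or range.

## Working session

There is one attempt and no reset: what is moved stays moved. The work goes in short steps, Python scripts to look and compute and a tool call to move; the robot and the scene stay as the last step left them, time stands still between calls to the robot, and variables do not carry over. Pictures are saved under pics/ and viewed, and the job is handed in when it is done.

Besides the shell and the picture viewer there is one more tool, called after "Emit:" in YAML: its name, and indented under it one key for each argument. drive_tool: Moves the arm, as the interface text tells. Its arguments: {"type":"object","properties":{"moves":{"type":"array","items":{"type":"array","items":{"type":"array","items":{"type":"number"}}}}},"required":["moves"]}

```bash
mkdir -p pics; ls; python3 - <<'E'
from bench import arm
import cv2,json,numpy as np
for n in("scene","top"):
    im,d=arm.get_image(n); cv2.imwrite(f"pics/{n}0.png",im[:,:,::-1]); np.save(f"pics/{n}0.npy",d)
    print(n,arm.camera_params(n))
print(arm.read_state())
E
```

```text
pics
scene {'fov_y': 52.64239918770809, 'cx': 261.7453400842703, 'cy': 192.48613980475528, 'world_from_camera': array([[ 7.53629827e-01,  5.27282684e-01, -3.92447520e-01,
         8.75435742e+02],
       [ 6.57257750e-01, -6.11216484e-01,  4.40938386e-01,
        -3.94961464e+02],
       [-7.37121737e-03, -5.90243493e-01, -8.07191603e-01,
         8.07025903e+02],
       [ 0.00000000e+00,  0.00000000e+00,  0.00000000e+00,
         1.00000000e+00]])}
top {'fov_y': 50.49853912881544, 'cx': 248.31934825936628, 'cy': 185.81818656459922, 'world_from_camera': array([[ 1.15285374e-02, -9.88578436e-01,  1.50265661e-01,
         3.68255496e+02],
       [-9.99738768e-01, -1.43613550e-02, -1.77805094e-02,
        -8.45613533e+00],
       [ 1.97354467e-02, -1.50021424e-01, -9.88485753e-01,
         1.13830423e+03],
       [ 0.00000000e+00,  0.00000000e+00,  0.00000000e+00,
         1.00000000e+00]])}
{'clock': 0.1, 'joints': array([ 1.53161279e+00,  3.85450373e-01,  6.80883099e-03, -4.58122485e-04,
       -1.19397246e+00, -2.58612400e-01]), 'joint_vel': array([-0.00025332, -0.00188736,  0.00291942,  0.00259383,  0.00032388,
        0.00192968]), 'joint_efforts': array([-4.01299740e-04, -3.93316948e+01,  1.88930136e+01,  4.19799283e+00,
       -2.59422348e-03,  5.14001258e-06]), 'position': array([183.20137692, 597.02549471, 230.36334218]), 'ee_rot': array([ 9.88922196e-01, -1.48431868e-01, -1.12120534e-04,  9.26684073e-04]), 'contact_force': array([-0.19351629, -0.72554847,  0.04631223]), 'wrist_torque': array([-0.03732702,  0.0152163 , -0.03327167]), 'gripper_width': 85.53369868294405}
```

View pics/scene0.png

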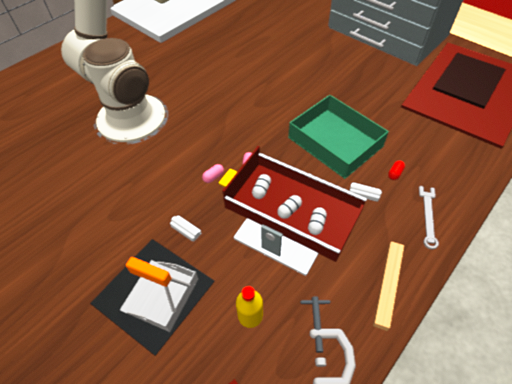

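View pics/top0.png

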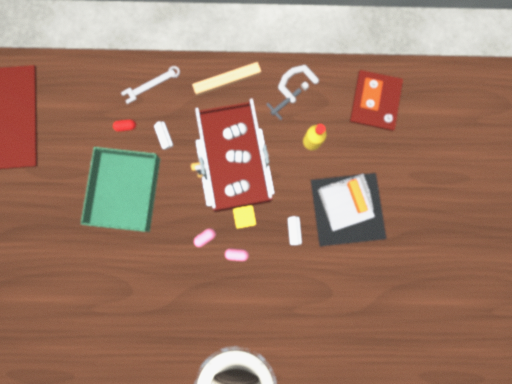

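```bash
cat > h.py <<'E'
from bench import arm
import cv2,numpy as np
from scipy.spatial.transform import Rotation as R
np.set_printoptions(precision=3,suppress=True)
def P(n,u,v,d=None,z=None):
    c=arm.camera_params(n); f=192/np.tan(np.radians(c['fov_y']/2)); T=c['world_from_camera']
    r=np.array([(u-c['cx'])/f,(v-c['cy'])/f,1])
    if z is not None:
        w=T[:3,:3]@r; return T[:3,3]+w*(z-T[2,3])/w[2]
    return T[:3,:3]@(r*d)+T[:3,3]
def cloud(n,d):
    c=arm.camera_params(n); f=192/np.tan(np.radians(c['fov_y']/2)); T=c['world_from_camera']
    v,u=np.mgrid[:384,:512]; p=np.stack([(u-c['cx'])/f*d,(v-c['cy'])/f*d,d],-1)
    return p@T[:3,:3].T+T[:3,3]
def snap(n,tag):
    im,d=arm.get_image(n); cv2.imwrite(f"pics/{tag}.png",im[:,:,::-1]); np.save(f"pics/{tag}.npy",d); return im,d
def crop(tag,u0,u1,v0,v1,k,out):
    im=cv2.imread(f"pics/{tag}.png")[v0:v1,u0:u1]
    cv2.imwrite(f"pics/{out}.png",cv2.resize(im,None,fx=k,fy=k,interpolation=cv2.INTER_CUBIC))
E
python3 - <<'E'
from h import *
crop("top0",70,270,90,250,4,"c1"); crop("top0",225,395,110,255,4,"c2")
d=np.load("pics/top0.npy");W=cloud("top",d)
im=cv2.imread("pics/top0.png");
hsv=cv2.cvtColor(im,cv2.COLOR_BGR2HSV)
def blob(lo,hi,box,name):
    m=cv2.inRange(hsv,np.array(lo),np.array(hi)); m2=np.zeros_like(m); u0,u1,v0,v1=box; m2[v0:v1,u0:u1]=m[v0:v1,u0:u1]
    v,u=np.nonzero(m2); p=W[v,u]; p=p[d[v,u]>0]
    r=cv2.minAreaRect(p[:,:2].astype(np.float32)); print(name,len(p),"med",np.median(p,0),"z",np.percentile(p[:,2],[2,50,98]),"rect",np.array(r[0]),np.array(r[1]),r[2])
    return p
blob([20,120,120],[35,255,255],(225,265,200,235),"lever")
blob([8,150,150],[20,255,255],(335,375,170,220),"handle")
blob([0,0,0],[180,90,60],(305,390,165,250),"mat")
blob([55,60,30],[95,255,255],(70,170,140,240),"bin")
blob([0,100,30],[12,255,200],(190,280,90,220),"pan")
E
```

```text
lever 306 med [451.328 -19.43   89.685] z [-2.427 89.685 99.305] rect [451.939 -18.491] [56.514 59.091] 9.600112915039062
handle 63 med [ 498.427 -292.426  128.502] z [118.668 128.502 136.467] rect [ 497.177 -291.979] [74.112  2.097] 19.240896224975586
  return _methods._mean(a, axis=axis, dtype=dtype,
  ret = um.true_divide(
Traceback (most recent call last):
IndexError: index -1 is out of bounds for axis 0 with size 0
```

```bash
ls pics
```

```text
c1.png
c2.png
scene0.npy
scene0.png
top0.npy
top0.png
```

View pics/c1.png

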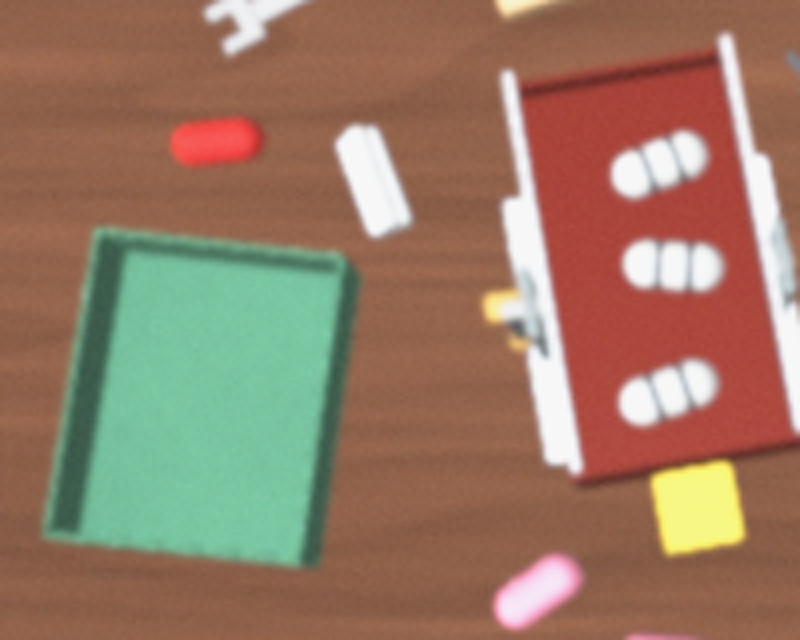

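View pics/c2.png

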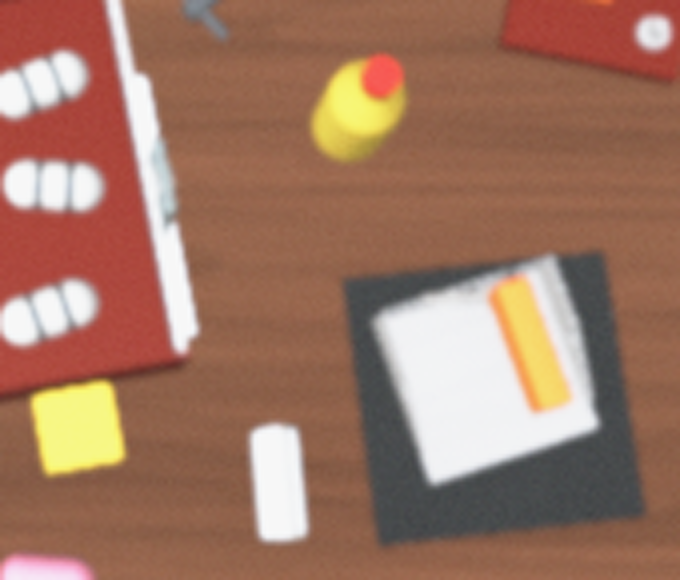

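```bash
python3 - <<'E'
from h import *
d=np.load("pics/top0.npy");W=cloud("top",d)
c1=lambda x,y,z:P("top",70+x/4,90+y/4,z=z)
c2=lambda x,y,z:P("top",225+x/4,110+y/4,z=z)
lev=np.array([c1(652,475,89),c1(733,461,89),c1(745,540,89),c1(668,555,89)]);print("lever",lev,lev.mean(0))
print("bin rim",[c1(*p,60) for p in((97,230),(357,255),(318,566),(44,540))],np.mean([c1(*p,60) for p in((97,230),(357,255),(318,566),(44,540))],0))
print("mat",[c2(*p,4) for p in((345,280),(605,253),(645,515),(381,545))],np.mean([c2(*p,4) for p in((345,280),(605,253),(645,515),(381,545))],0))
print("handle top",[c2(*p,138) for p in((490,285),(525,277),(570,403),(536,412))],np.mean([c2(*p,138) for p in((490,285),(525,277),(570,403),(536,412))],0))
print("nose",c2(430,485,6),c2(600,425,6))
for u,v in((244,217),(353,190),(356,200),(360,208),(340,205),(345,215),(237,131),(240,157),(237,187),(125,190),(245,205),(255,170),(220,170),(250,190),(247,206),(315,135)): print(u,v,W[v,u])
for t in((612,185),(708,150),(622,265),(725,268),(618,403),(718,380)): print("grip end",c1(*t,105))
print("walls L",c1(508,72,126),c1(575,470,126),"R",c1(727,38,126),c2(185,355,126))
E
```

```text
lever [[467.274  11.559  89.   ]
 [477.064 -40.686  89.   ]
 [426.183 -48.896  89.   ]
 [415.972   0.422  89.   ]] [446.623 -19.4    89.   ]
bin rim [array([630.683, 389.021,  60.   ]), array([616.251, 213.668,  60.   ]), array([407.262, 229.895,  60.   ]), array([421.991, 409.328,  60.   ])] [519.047 310.478  60.   ]
mat [array([ 559.953, -207.002,    4.   ]), array([ 582.211, -393.067,    4.   ]), array([ 397.3  , -414.418,    4.   ]), array([ 374.514, -229.797,    4.   ])] [ 478.494 -311.071    4.   ]
handle top [array([ 535.484, -274.502,  138.   ]), array([ 540.887, -296.659,  138.   ]), array([ 462.144, -322.426,  138.   ]), array([ 456.281, -301.089,  138.   ])] [ 498.699 -298.669  138.   ]
nose [ 416.129 -264.182    6.   ] [ 459.377 -384.473    6.   ]
244 217 [446.494 -17.154  86.874]
353 190 [ 513.854 -288.296  135.983]
356 200 [ 489.086 -295.811  133.576]
360 208 [ 468.663 -303.75   138.67 ]
340 205 [ 489.565 -286.493    7.068]
345 215 [ 462.207 -301.522    0.761]
237 131 [666.39   4.13 117.87]
240 157 [597.152  -4.642 120.512]
237 187 [519.812   1.822 118.688]
125 190 [523.613 315.527   5.687]
245 205 [474.766 -19.052 114.549]
255 170 [570.395 -44.448  86.93 ]
220 170 [567.931  47.151  92.467]
250 190 [516.806 -31.832  89.088]
247 206 [474.861 -24.52   89.338]
315 135 [ 664.542 -201.713   99.059]
grip end [655.356  40.627 105.   ]
grip end [680.088 -21.795 105.   ]
grip end [602.029  33.036 105.   ]
grip end [601.107 -33.779 105.   ]
grip end [511.679  33.793 105.   ]
grip end [527.504 -30.051 105.   ]
walls L [723.585 108.3   126.   ] [466.263  58.831 126.   ] R [749.219 -32.967 126.   ] [490.198 -84.518 126.   ]
```

```bash
cat >> h.py <<'E'
def rot(yaw,t):
    # tool x along yaw, raised by t; z into the floor
    e=np.array([np.cos(yaw),np.sin(yaw),0]); k=np.array([0,0,1.])
    x=e*np.cos(t)+k*np.sin(t); n=-e*np.sin(t)+k*np.cos(t); y=-np.cross(n,x)
    return np.stack([x,y,-n],1)
def plan(pos,yaw,t,hand=None,vmax=45,wmax=0.13,nmin=1,start=None):
    s=arm.read_state()
    p0,R0=(s['position'],R.from_quat(s['ee_rot'])) if start is None else start
    R1=R.from_matrix(rot(yaw,t)); pos=np.array(pos,float)
    w=(R0.inv()*R1).as_rotvec(); D=np.linalg.norm(pos-p0)
    n=max(nmin,int(np.ceil(D/vmax)),int(np.ceil(np.linalg.norm(w)/wmax)))
    rows=[]
    for i in range(n):
        Ri=R0*R.from_rotvec(w*i/n); d=Ri.inv().apply((pos-p0)/n)/1000
        rows.append([hand]+[round(float(a),4) for a in d]+[round(float(a),3) for a in w/n])
    print(n,"rows"); print("["+",".join("[" +",".join("%g"%a for a in r)+"]" for r in rows)+"]")
    return pos,R1
def st():
    s=arm.read_state(); M=R.from_quat(s['ee_rot']).as_matrix()
    print("t",round(s['clock'],2),"pos",s['position'],"yaw %.3f tilt %.3f roll %.3f"%(np.arctan2(M[1,0],M[0,0]),np.arcsin(M[2,0]),np.arcsin(M[2,1])),"F",s['contact_force'],"w",round(s['gripper_width'],1)); print("q",s['joints'])
E0=np.array([.981,.192]); C=np.array([597.8,10.4]); PY=0.193
def panpt(x,y,z,t=0.22):
    # pan_in frame (mm) -> world, floor 5 above pivot axis
    X=x*np.cos(t)-(z+5)*np.sin(t); Z=85+x*np.sin(t)+(z+5)*np.cos(t)
    e=np.array([np.cos(PY),np.sin(PY)]); f=np.array([-e[1],e[0]])
    return np.append(C+e*X+f*y,Z)
E
python3 - <<'E'
from h import *
print(panpt(-155,0,0),panpt(-155,0,0,0))
a=plan([439,-21,160],.193,.22,0)
st()
E
```

```text
[448.273 -18.822  56.054] [445.678 -19.33   90.   ]
15 rows
[[0,0.0284,0.0344,0.0048,0.004,0.014,-0.033],[0,0.0272,0.0353,0.005,0.004,0.014,-0.033],[0,0.026,0.0362,0.0053,0.004,0.014,-0.033],[0,0.0247,0.037,0.0055,0.004,0.014,-0.033],[0,0.0234,0.0378,0.0057,0.004,0.014,-0.033],[0,0.0221,0.0386,0.0059,0.004,0.014,-0.033],[0,0.0207,0.0393,0.0061,0.004,0.014,-0.033],[0,0.0193,0.04,0.0062,0.004,0.014,-0.033],[0,0.0179,0.0406,0.0063,0.004,0.014,-0.033],[0,0.0165,0.0412,0.0064,0.004,0.014,-0.033],[0,0.015,0.0417,0.0065,0.004,0.014,-0.033],[0,0.0136,0.0422,0.0065,0.004,0.014,-0.033],[0,0.0121,0.0427,0.0066,0.004,0.014,-0.033],[0,0.0106,0.0431,0.0066,0.004,0.014,-0.033],[0,0.0091,0.0434,0.0065,0.004,0.014,-0.033]]
t 0.1 pos [183.201 597.025 230.363] yaw -0.298 tilt 0.000 roll 0.002 F [-0.194 -0.726  0.046] w 85.5
q [ 1.532  0.385  0.007 -0.    -1.194 -0.259]
```

Emit:
drive_tool:
  moves:
    - [[0, 0.0284, 0.0344, 0.0048, 0.004, 0.014, -0.033], [0, 0.0272, 0.0353, 0.005, 0.004, 0.014, -0.033], [0, 0.026, 0.0362, 0.0053, 0.004, 0.014, -0.033], [0, 0.0247, 0.037, 0.0055, 0.004, 0.014, -0.033], [0, 0.0234, 0.0378, 0.0057, 0.004, 0.014, -0.033], [0, 0.0221, 0.0386, 0.0059, 0.004, 0.014, -0.033], [0, 0.0207, 0.0393, 0.0061, 0.004, 0.014, -0.033], [0, 0.0193, 0.04, 0.0062, 0.004, 0.014, -0.033], [0, 0.0179, 0.0406, 0.0063, 0.004, 0.014, -0.033], [0, 0.0165, 0.0412, 0.0064, 0.004, 0.014, -0.033], [0, 0.015, 0.0417, 0.0065, 0.004, 0.014, -0.033], [0, 0.0136, 0.0422, 0.0065, 0.004, 0.014, -0.033], [0, 0.0121, 0.0427, 0.0066, 0.004, 0.014, -0.033], [0, 0.0106, 0.0431, 0.0066, 0.004, 0.014, -0.033], [0, 0.0091, 0.0434, 0.0065, 0.004, 0.014, -0.033]]

```text
clock: 1.6
position: [451.8, -39.0, 154.0]
ee_rot: [0.987, 0.116, 0.111, -0.011]
contact_force: [0.1, 1.0, -0.4]
gripper_width: 0.1
```

```bash
python3 - <<'E'
from h import *
st()
a=plan([439,-21,105],.193,.22,0)
E
```

```text
t 1.6 pos [451.802 -38.971 154.009] yaw 0.234 tilt 0.223 roll 0.003 F [ 0.148  0.995 -0.383] w 0.1
q [ 0.284  0.073 -0.661  0.024 -0.614  1.502]
2 rows
[[0,-0.0095,-0.0103,0.0229,-0.003,-0.002,0.02],[0,-0.0096,-0.0102,0.0229,-0.003,-0.002,0.02]]
```

Emit:
drive_tool:
  moves:
    - [[0, -0.0095, -0.0103, 0.0229, -0.003, -0.002, 0.02], [0, -0.0096, -0.0102, 0.0229, -0.003, -0.002, 0.02], [0, 0, 0, 0, 0, 0, 0]]

```text
clock: 1.9
position: [440.4, -30.7, 103.5]
ee_rot: [0.99, 0.085, 0.11, -0.009]
contact_force: [-0.5, -0.6, -0.0]
gripper_width: 0.1
```

```bash
python3 - <<'E'
from h import *
st()
a=plan([440,-20.8,53],.193,.22,0,vmax=6)
E
```

```text
t 1.9 pos [440.365 -30.734 103.526] yaw 0.171 tilt 0.220 roll 0.000 F [-0.45  -0.599 -0.008] w 0.1
q [ 0.324  0.135 -0.779  0.079 -0.44   1.35 ]
9 rows
[[0,-0.0011,-0.0011,0.0055,0.001,-0,-0.002],[0,-0.0011,-0.0011,0.0055,0.001,-0,-0.002],[0,-0.0011,-0.0011,0.0055,0.001,-0,-0.002],[0,-0.0011,-0.0011,0.0055,0.001,-0,-0.002],[0,-0.0011,-0.0011,0.0055,0.001,-0,-0.002],[0,-0.0011,-0.0011,0.0055,0.001,-0,-0.002],[0,-0.0011,-0.0011,0.0055,0.001,-0,-0.002],[0,-0.0011,-0.0011,0.0055,0.001,-0,-0.002],[0,-0.0011,-0.0011,0.0055,0.001,-0,-0.002]]
```

```bash
python3 - <<'E'
from h import *
a=plan([440,-21,97],.193,.16,0,nmin=3)
a=plan([440,-21,53],.193,.14,0,vmax=5,start=a)
E
```

```text
3 rows
[[0,-0.0001,-0.0032,0.0022,0.002,-0.02,-0.007],[0,0,-0.0032,0.0022,0.002,-0.02,-0.007],[0,0.0001,-0.0032,0.0022,0.002,-0.02,-0.007]]
9 rows
[[0,-0.0008,0,0.0048,0,-0.002,0],[0,-0.0008,-0,0.0048,0,-0.002,0],[0,-0.0008,-0,0.0048,0,-0.002,0],[0,-0.0007,0,0.0048,0,-0.002,0],[0,-0.0007,-0,0.0048,0,-0.002,0],[0,-0.0007,-0,0.0048,0,-0.002,0],[0,-0.0007,0,0.0048,0,-0.002,0],[0,-0.0007,-0,0.0048,0,-0.002,0],[0,-0.0007,0,0.0048,0,-0.002,0]]
```

Emit:
drive_tool:
  moves:
    - [[0, 0, -0.0032, 0.0022, 0.002, -0.02, -0.007], [0, 0, -0.0032, 0.0022, 0.002, -0.02, -0.007], [0, 0, -0.0032, 0.0022, 0.002, -0.02, -0.007], [0, -0.0008, 0, 0.005, 0, -0.002, 0], [0, -0.0008, 0, 0.005, 0, -0.002, 0], [0, -0.0008, 0, 0.005, 0, -0.002, 0], [0, -0.0008, 0, 0.005, 0, -0.002, 0]]

```text
clock: 2.6
position: [444.1, -17.5, 80.9]
ee_rot: [0.992, 0.101, 0.077, -0.008]
contact_force: [-8.7, -0.0, 23.7]
gripper_width: -0.1
```

```bash
python3 - <<'E'
from h import *
st()
E
```

```text
t 2.6 pos [444.055 -17.491  80.94 ] yaw 0.204 tilt 0.155 roll -0.001 F [-8.725 -0.021 23.699] w -0.1
q [ 0.343  0.205 -0.743  0.045 -0.469  1.393]
```

Emit:
drive_tool:
  moves:
    - [[0, -0.001, 0, 0.004, 0, 0, 0], [0, -0.001, 0, 0.004, 0, 0, 0], [0, -0.001, 0, 0.004, 0, 0, 0]]

```text
clock: 2.9
position: [444.4, -17.4, 72.7]
ee_rot: [0.991, 0.103, 0.079, -0.008]
contact_force: [-7.2, -0.1, 20.3]
gripper_width: -0.0
```

Emit:
drive_tool:
  moves:
    - [[0, -0.001, 0, 0.004, 0, 0, 0], [0, -0.001, 0, 0.004, 0, 0, 0], [0, -0.001, 0, 0.004, 0, 0, 0], [0, -0.001, 0, 0.004, 0, 0, 0], [0, -0.001, 0, 0.004, 0, 0, 0]]

```text
clock: 3.4
position: [446.3, -16.8, 55.7]
ee_rot: [0.991, 0.105, 0.085, -0.008]
contact_force: [-0.1, -0.8, 3.8]
gripper_width: -0.1
```

Emit:
drive_tool:
  moves:
    - [[0, -0.0005, 0, 0.003, 0, 0, 0], [0, 0, 0, 0, 0, 0, 0], [0, 0, 0, -0.02, 0, 0, 0], [0, 0, 0, -0.03, 0, 0, 0], [0, 0, 0, -0.04, 0, 0, 0], [0, 0, 0, -0.04, 0, 0, 0]]

```text
clock: 4.0
position: [419.9, -22.5, 177.6]
ee_rot: [0.992, 0.105, 0.075, -0.007]
contact_force: [1.0, 0.2, 0.7]
gripper_width: -0.1
```

```bash
python3 - <<'E'
from h import *
snap("scene","s1");snap("top","t1");st()
crop("s1",190,390,130,280,4,"c3"); crop("t1",170,290,80,240,4,"c4")
E
```

```text
t 4.1 pos [423.575 -21.511 181.955] yaw 0.212 tilt 0.165 roll 0.002 F [0.195 0.426 0.613] w -0.1
q [ 0.355  0.003 -0.645  0.037 -0.76   1.403]
```

View pics/c3.png

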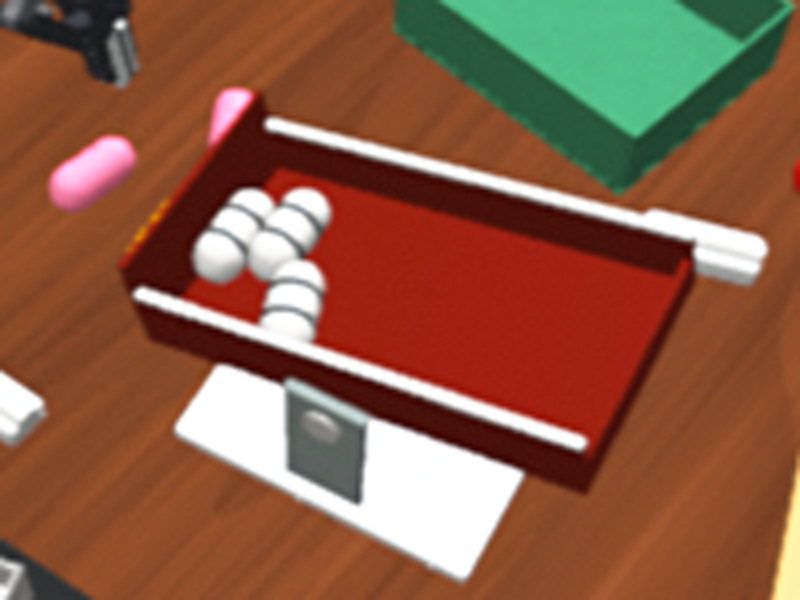

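View pics/t1.png

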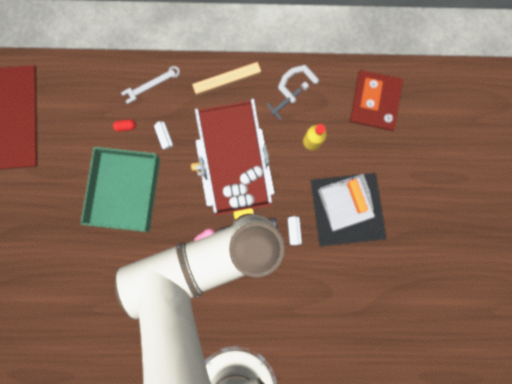

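```bash
python3 - <<'E'
from h import *
a=plan([494.5,-302,190],.335,0,1)
E
```

```text
7 rows
[[1,0.0016,0.0413,-0.0008,0.002,-0.024,-0.018],[1,0.0009,0.0413,-0.0009,0.002,-0.024,-0.018],[1,0.0001,0.0413,-0.001,0.002,-0.024,-0.018],[1,-0.0006,0.0413,-0.0011,0.002,-0.024,-0.018],[1,-0.0014,0.0413,-0.0011,0.002,-0.024,-0.018],[1,-0.0021,0.0413,-0.0011,0.002,-0.024,-0.018],[1,-0.0029,0.0412,-0.0012,0.002,-0.024,-0.018]]
```

Emit:
drive_tool:
  moves:
    - [[1, 0.0016, 0.0413, -0.001, 0.002, -0.024, -0.018], [1, 0.0009, 0.0413, -0.001, 0.002, -0.024, -0.018], [1, 0, 0.0413, -0.001, 0.002, -0.024, -0.018], [1, -0.0006, 0.0413, -0.0011, 0.002, -0.024, -0.018], [1, -0.0014, 0.0413, -0.0011, 0.002, -0.024, -0.018], [1, -0.0021, 0.0413, -0.0011, 0.002, -0.024, -0.018], [1, -0.0029, 0.035, -0.0012, 0.002, -0.024, -0.018], [1, 0, 0, 0, 0, 0, 0]]

```text
clock: 4.9
position: [495.0, -302.9, 180.6]
ee_rot: [0.985, 0.175, -0.008, -0.004]
contact_force: [-0.5, 0.7, -1.1]
gripper_width: 85.3
```

```bash
python3 - <<'E'
from h import *
st();snap("scene","s2");crop("s2",60,260,200,350,4,"c5")
a=plan([494.5,-301.5,170],.335,0,1,nmin=3)
a=plan([494.5,-301.5,102],.335,0,1,vmax=20,start=a)
E
```

```text
t 4.9 pos [ 495.023 -302.94   180.62 ] yaw 0.352 tilt -0.015 roll -0.011 F [-0.537  0.705 -1.087] w 85.3
q [-0.27   0.359 -0.166 -0.    -1.065  2.193]
3 rows
[[1,0.0002,0.0002,0.0034,-0.004,0.005,0.006],[1,0.0002,0.0002,0.0034,-0.004,0.005,0.006],[1,0.0002,0.0002,0.0034,-0.004,0.005,0.006]]
4 rows
[[1,0,0,0.017,0,0,0],[1,0,0,0.017,0,0,0],[1,0,0,0.017,0,0,0],[1,0,0,0.017,0,0,0]]
```

View pics/c5.png

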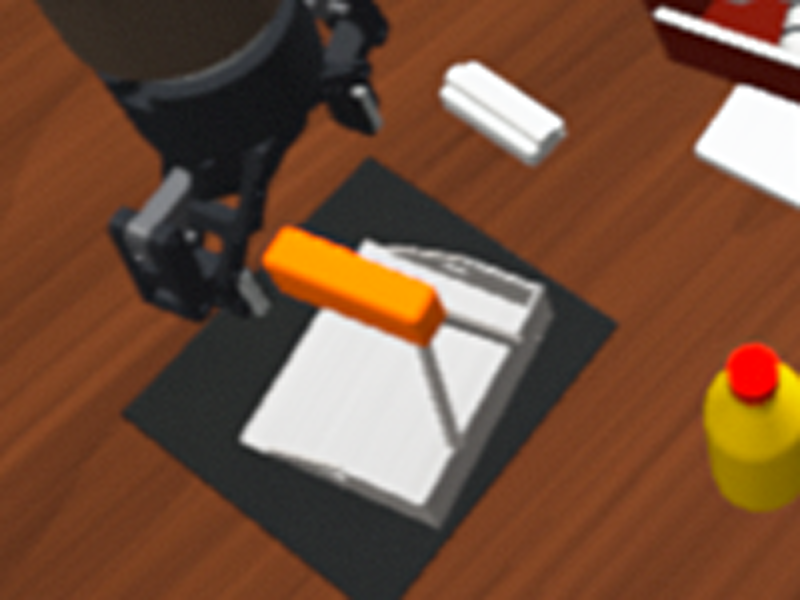

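Emit:
drive_tool:
  moves:
    - [[1, 0, 0, 0.0034, -0.004, 0.005, 0.006], [1, 0, 0, 0.0034, -0.004, 0.005, 0.006], [1, 0, 0, 0.0034, -0.004, 0.005, 0.006], [1, 0, 0, 0.018, 0, 0, 0], [1, 0, 0, 0.017, 0, 0, 0], [1, 0, 0, 0.017, 0, 0, 0], [1, 0, 0, 0.015, 0, 0, 0], [1, 0, 0, 0, 0, 0, 0]]

```text
clock: 5.75
position: [490.9, -293.3, 99.3]
ee_rot: [0.986, 0.169, 0.001, -0.001]
contact_force: [-0.2, 0.3, -1.0]
gripper_width: 85.6
```

```bash
python3 - <<'E'
from h import *
st();snap("scene","s3");crop("s3",60,260,200,350,4,"c6")
E
```

```text
t 5.75 pos [ 490.94  -293.256   99.303] yaw 0.339 tilt 0.002 roll -0.001 F [-0.235  0.259 -1.03 ] w 85.6
q [-0.257  0.424 -0.297 -0.003 -0.849  2.168]
```

View pics/c6.png

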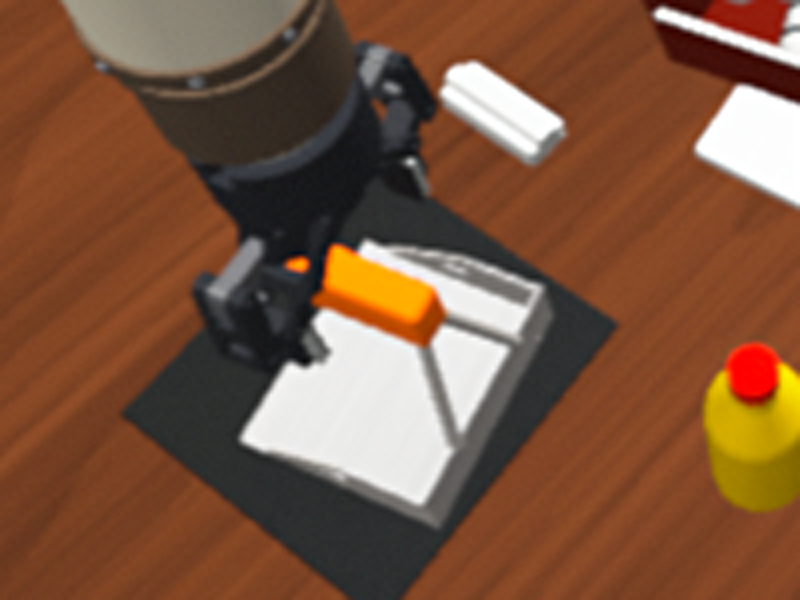

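Emit:
drive_tool:
  moves:
    - [[1, 0.005, 0.0085, 0, 0, 0, 0], [1, 0, 0, 0, 0, 0, 0], [0, 0, 0, 0, 0, 0, 0], [0, 0, 0, 0, 0, 0, 0], [0, 0, 0, 0, 0, 0, 0], [0, 0, 0, 0, 0, 0, 0], [0, 0, 0, 0, 0, 0, 0], [0, 0, 0, 0, 0, 0, 0]]

```text
clock: 6.6
position: [502.6, -300.8, 105.1]
ee_rot: [0.986, 0.169, 0.006, 0.002]
contact_force: [1.1, -0.7, -0.3]
gripper_width: 21.4
```

```bash
python3 - <<'E'
from h import *
st();snap("scene","s4");crop("s4",60,260,200,350,4,"c7")
snap("top","t4");crop("t4",170,400,80,250,3.4,"c8")
E
```

```text
t 6.6 pos [ 502.585 -300.828  105.107] yaw 0.341 tilt 0.011 roll 0.006 F [ 1.139 -0.652 -0.319] w 21.4
q [-0.264  0.432 -0.265 -0.001 -0.862  2.176]
```

View pics/c7.png

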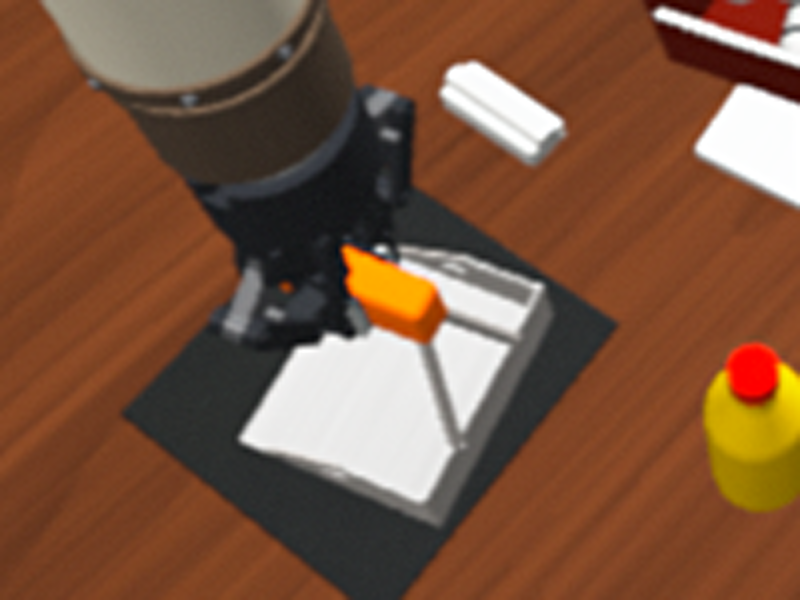

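View pics/c8.png

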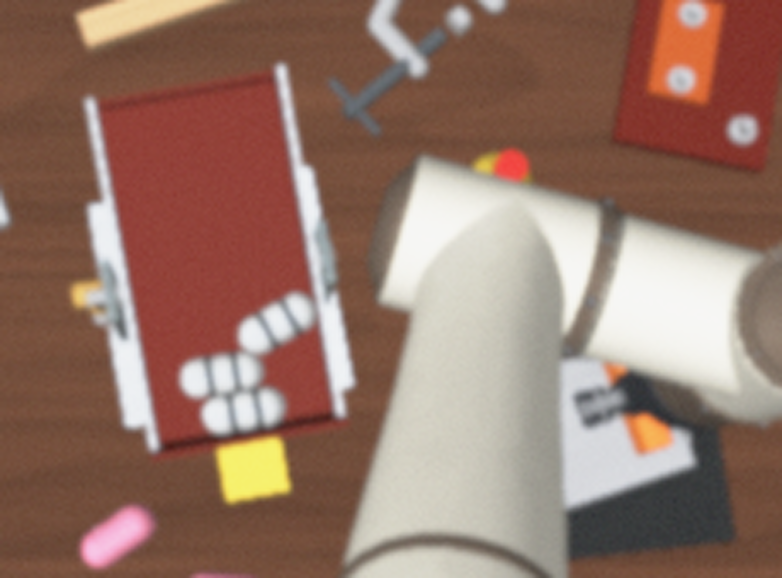

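```bash
cat >> h.py <<'E'
def topan(w,t=0.22):
    e=np.array([np.cos(PY),np.sin(PY)]); f=np.array([-e[1],e[0]]); d=w[:2]-C
    X=d@e; Z=w[2]-85; return np.array([X*np.cos(t)+Z*np.sin(t), d@f, -X*np.sin(t)+Z*np.cos(t)-5])
def raypan(u,v,zp,n="top"):
    z=90.
    for _ in range(20):
        w=P(n,u,v,z=z); z+=zp-topan(w)[2]
    return topan(w)
E
python3 - <<'E'
from h import *
g=lambda x,y:raypan(170+x/3.4,80+y/3.4,15)
for a in((240,340),(313,305),(181,382),(262,370),(202,416),(284,406)): print(g(*a))
print("lowwall top",[raypan(170+x/3.4,80+y/3.4,60) for x,y in((160,450),(345,418))])
print("side top",[raypan(170+x/3.4,80+y/3.4,35) for x,y in((90,100),(150,445),(281,66),(340,415))])
a=plan([497,-300,250],.335,0,0,vmax=25)
E
```

```text
[-54.803  -6.385  15.   ]
[-38.145 -66.185  15.   ]
[-78.588  43.674  15.   ]
[-80.465 -19.024  15.   ]
[-107.193   32.454   15.   ]
[-110.817  -30.928   15.   ]
lowwall top [array([-121.57 ,   66.876,   60.   ]), array([-122.643,  -71.481,   60.   ])]
side top [array([140.415,  72.544,  35.   ]), array([-119.657,   74.605,   35.   ]), array([141.709, -71.101,  35.   ]), array([-122.901,  -70.516,   35.   ])]
6 rows
[[0,-0.0006,-0.0003,-0.0242,0.001,-0.002,0.001],[0,-0.0006,-0.0003,-0.0242,0.001,-0.002,0.001],[0,-0.0007,-0.0003,-0.0242,0.001,-0.002,0.001],[0,-0.0007,-0.0004,-0.0242,0.001,-0.002,0.001],[0,-0.0007,-0.0004,-0.0242,0.001,-0.002,0.001],[0,-0.0008,-0.0004,-0.0242,0.001,-0.002,0.001]]
```

Emit:
drive_tool:
  moves:
    - [[0, -0.0006, -0.0003, -0.024, 0.001, -0.002, 0.001], [0, -0.0006, -0.0003, -0.024, 0.001, -0.002, 0.001], [0, -0.0006, -0.0003, -0.024, 0.001, -0.002, 0.001], [0, -0.0006, -0.0003, -0.024, 0.001, -0.002, 0.001], [0, -0.0006, -0.0003, -0.024, 0.001, -0.002, 0.001], [0, -0.0006, -0.0003, -0.024, 0.001, -0.002, 0.001], [0, 0, 0, 0, 0, 0, 0]]

```text
clock: 7.4
position: [492.7, -297.5, 246.5]
ee_rot: [0.986, 0.165, -0.009, -0.006]
contact_force: [1.3, 0.2, -2.1]
gripper_width: 21.1
```

```bash
python3 - <<'E'
from h import *
st();snap("scene","s5");crop("s5",60,260,130,280,4,"c9")
a=plan([540,-150,300],.193,.1,0)
E
```

```text
t 7.4 pos [ 492.718 -297.505  246.479] yaw 0.332 tilt -0.015 roll -0.015 F [ 1.267  0.168 -2.06 ] w 21.1
q [-0.264  0.301 -0.076 -0.004 -1.214  2.168]
4 rows
[[0,0.0231,-0.031,-0.0138,-0.006,0.03,0.034],[0,0.0225,-0.0317,-0.0134,-0.006,0.03,0.034],[0,0.0218,-0.0324,-0.0129,-0.006,0.03,0.034],[0,0.021,-0.033,-0.0125,-0.006,0.03,0.034]]
```

View pics/c9.png

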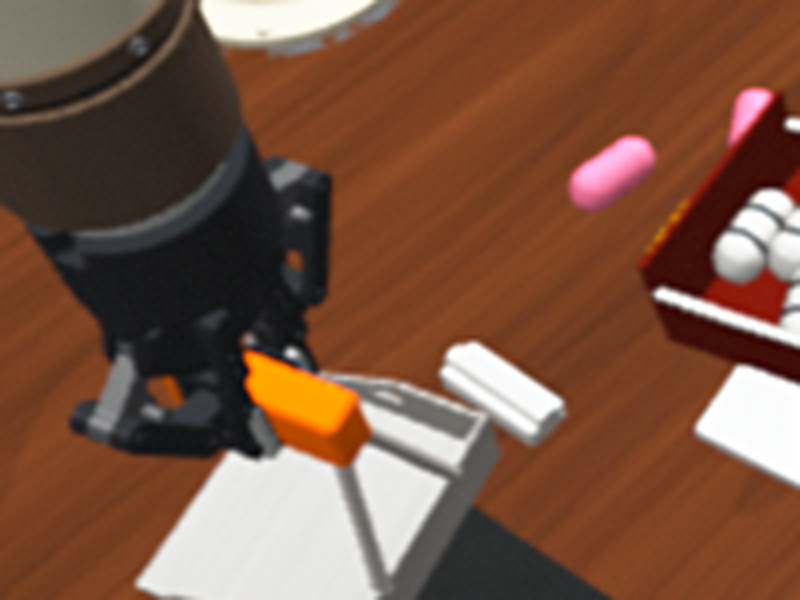

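```bash
python3 - <<'E'
from h import *
s=arm.read_state();Rt=R.from_quat(s['ee_rot']);p=s['position']
d=np.load("pics/s5.npy");W=cloud("scene",d)
T=Rt.inv().apply((W.reshape(-1,3)-p)).reshape(W.shape)
# scoop-like frame: x=tool x, y=-tool y, z=-tool z
S=T*np.array([1,-1,-1])
im=cv2.imread("pics/s5.png")
m=(im.min(2)>150); m[:, :90]=False
sel=(np.abs(S[...,0])<130)&(np.abs(S[...,1])<90)&(S[...,2]<-70)&(S[...,2]>-125)
q=S[sel]; print(len(q),q.min(0),q.max(0))
fl=q[(q[:,2]<-92)&(np.abs(q[:,1])<45)&(q[:,0]<20)&(q[:,0]>-50)]
A=np.c_[fl[:,:2],np.ones(len(fl))]; c,*_=np.linalg.lstsq(A,fl[:,2],rcond=None); print("plane",c,len(fl),np.std(fl[:,2]-A@c))
h=q[np.abs(q[:,0]-30)<200]
for ax in(0,1): print(np.percentile(q[:,ax],[0.5,1,2,50,98,99,99.5]))
# colour handle
hsv=cv2.cvtColor(im,cv2.COLOR_BGR2HSV); mh=cv2.inRange(hsv,np.array([8,150,120]),np.array([20,255,255]))>0
mh&=(np.abs(S[...,0])<100)&(np.abs(S[...,1])<60)
print("handle",np.percentile(S[mh],[2,50,98],axis=0))
vis=np.where(sel[...,None],im,im//3); cv2.imwrite("pics/v5.png",cv2.resize(vis[180:384,40:280],None,fx=3,fy=3))
E
```

```text
3037 [ -68.127  -64.418 -100.426] [ 54.405  61.008 -70.058]
plane [ -0.006  -0.007 -96.51 ] 1248 1.1055952875434791
[-66.694 -65.764 -64.175  -2.354  53.367  53.531  53.663]
[-64.294 -64.161 -64.042 -15.29   58.429  58.763  59.226]
handle [[ -28.274  -57.036 -244.451]
 [  35.659   -7.974   27.434]
 [  99.188   19.332   37.348]]
```

View pics/v5.png

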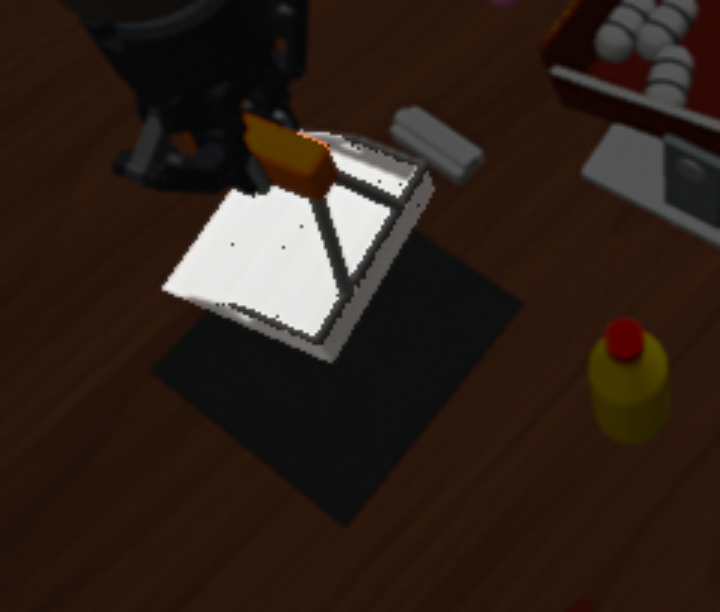

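```bash
cat >> h.py <<'E'
PY=0.189; C=C+1.2*np.array([-.188,.982])
OFF=np.array([7,1,98.5])   # TCP in scoop axes from scoop origin
def sc(xo,yo,zo,dt=0.0):
    """TCP world pos for scoop origin at pan-frame (xo,yo,zo), extra tilt dt (nose down +); pan tilt .22"""
    c,s=np.cos(dt),np.sin(dt); o=OFF
    v=np.array([o[0]*c-o[2]*s,o[1],o[0]*s+o[2]*c])
    return panpt(xo+v[0],yo+v[1],zo+v[2])
def where(dt_pan=0.22):
    s=arm.read_state();Rt=R.from_quat(s['ee_rot']).as_matrix()*np.array([1,-1,-1])
    w=s['position']-Rt@OFF; nose=w+Rt@np.array([-60,0,0]); back=w+Rt@np.array([60,0,0])
    print("scoop world",w,"pan nose",topan(nose),"back",topan(back))
E
python3 - <<'E'
from h import *
a=plan([510,-230,310],.25,.05,0)
t=sc(70,-3,60);print(t)
a=plan(t,PY,.22,0,start=a,vmax=40)
E
```

```text
3 rows
[[0,0.0127,-0.0194,-0.0219,-0.007,0.023,0.027],[0,0.0126,-0.0196,-0.0217,-0.007,0.023,0.027],[0,0.0126,-0.0198,-0.0216,-0.007,0.023,0.027]]
[636.711  17.028 261.363]
8 rows
[[0,0.0227,-0.026,0.0072,-0.001,0.021,0.008],[0,0.0223,-0.0262,0.0077,-0.001,0.021,0.008],[0,0.0219,-0.0264,0.0081,-0.001,0.021,0.008],[0,0.0216,-0.0265,0.0085,-0.001,0.021,0.008],[0,0.0212,-0.0267,0.009,-0.001,0.021,0.008],[0,0.0208,-0.0269,0.0094,-0.001,0.021,0.008],[0,0.0204,-0.027,0.0098,-0.001,0.021,0.008],[0,0.0199,-0.0272,0.0102,-0.001,0.021,0.008]]
```

Emit:
drive_tool:
  moves:
    - [[0, 0.0127, -0.0194, -0.0219, -0.007, 0.023, 0.027], [0, 0.0126, -0.0196, -0.0217, -0.007, 0.023, 0.027], [0, 0.0126, -0.0198, -0.0216, -0.007, 0.023, 0.027], [0, 0.0227, -0.026, 0.005, -0.001, 0.021, 0.008], [0, 0.0223, -0.0262, 0.006, -0.001, 0.021, 0.008], [0, 0.0219, -0.0264, 0.007, -0.001, 0.021, 0.008], [0, 0.0216, -0.0265, 0.007, -0.001, 0.021, 0.008], [0, 0.0212, -0.0267, 0.007, -0.001, 0.021, 0.008], [0, 0.0208, -0.0269, 0.007, -0.001, 0.021, 0.008], [0, 0.0204, -0.027, 0.005, -0.001, 0.021, 0.008], [0, 0.012, -0.015, 0, -0.001, 0.021, 0.008], [0, 0, 0, 0, 0, 0, 0]]

```text
clock: 8.65
position: [619.6, 16.1, 250.1]
ee_rot: [0.993, 0.084, 0.084, -0.018]
contact_force: [0.2, -0.1, -2.6]
gripper_width: 20.9
```

```bash
python3 - <<'E'
from h import *
st();where()
a=plan(sc(68,-3,45),PY,.22,0,nmin=4)
E
```

```text
t 8.65 pos [619.606  16.106 250.101] yaw 0.167 tilt 0.171 roll -0.022 F [ 0.159 -0.135 -2.585] w 20.9
q [ 0.286  0.283 -0.104 -0.002 -1.011  1.455]
scoop world [629.094  18.913 151.845] pan nose [-13.768   2.593  56.137] back [106.057  -0.03   50.216]
4 rows
[[0,0.0044,0.0005,0.0017,-0.004,0.012,-0.006],[0,0.0043,0.0005,0.0018,-0.004,0.012,-0.006],[0,0.0043,0.0005,0.0018,-0.004,0.012,-0.006],[0,0.0043,0.0006,0.0019,-0.004,0.012,-0.006]]
```

Emit:
drive_tool:
  moves:
    - [[0, 0.0044, 0.0005, 0.0017, -0.004, 0.012, -0.006], [0, 0.0043, 0.0005, 0.0018, -0.004, 0.012, -0.006], [0, 0.0043, 0.0005, 0.0018, -0.004, 0.012, -0.006], [0, 0.0043, 0.0006, 0.0019, -0.004, 0.012, -0.006], [0, 0, 0, 0, 0, 0, 0]]

```text
clock: 9.15
position: [636.0, 14.6, 239.9]
ee_rot: [0.99, 0.094, 0.105, -0.01]
contact_force: [-0.1, 0.6, -3.6]
gripper_width: 21.4
```

```bash
python3 - <<'E'
from h import *
st();where();snap("scene","s6");crop("s6",190,390,90,240,4,"c10")
a=plan(sc(68,-3,10),PY,.24,0,nmin=4)
E
```

```text
t 9.15 pos [635.96   14.623 239.931] yaw 0.190 tilt 0.211 roll -0.000 F [-0.116  0.593 -3.58 ] w 21.4
q [ 0.286  0.298 -0.125  0.025 -0.938  1.462]
scoop world [649.686  16.268 142.15 ] pan nose [ 3.284 -5.24  39.947] back [123.28   -5.129  38.874]
4 rows
[[0,0.001,-0.0005,0.0074,-0,0.007,0],[0,0.001,-0.0005,0.0074,-0,0.007,0],[0,0.0009,-0.0005,0.0074,-0,0.007,0],[0,0.0009,-0.0005,0.0074,-0,0.007,0]]
```

View pics/c10.png

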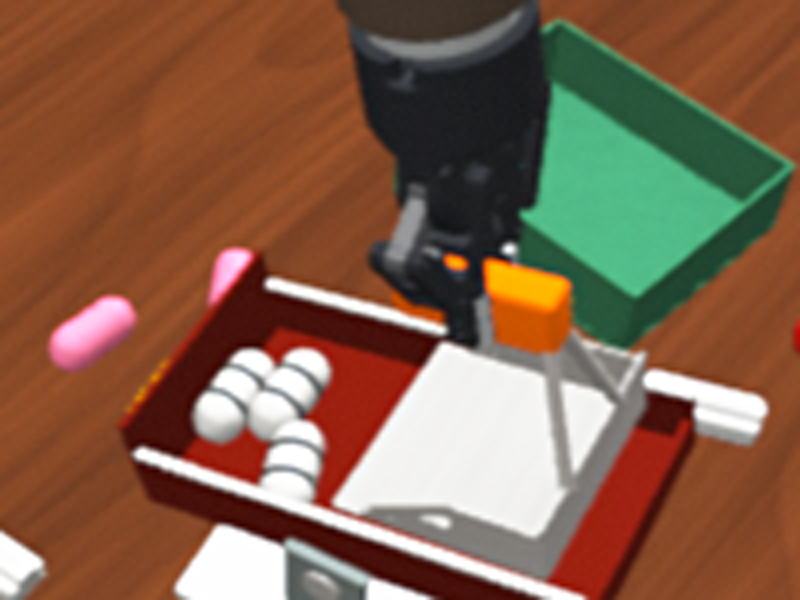

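Emit:
drive_tool:
  moves:
    - [[0, 0.001, -0.0005, 0.0074, 0, 0.007, 0], [0, 0.001, -0.0005, 0.0074, 0, 0.007, 0], [0, 0.001, -0.0005, 0.0074, 0, 0.007, 0], [0, 0, 0, 0.004, 0, 0, 0], [0, 0, 0, 0, 0, 0, 0]]

```text
clock: 9.7
position: [644.4, 17.4, 213.1]
ee_rot: [0.989, 0.094, 0.116, -0.011]
contact_force: [-0.1, 0.1, -2.6]
gripper_width: 21.1
```

```bash
python3 - <<'E'
from h import *
st();where();snap("scene","s7");crop("s7",190,390,90,240,4,"c11")
E
```

```text
t 9.7 pos [644.423  17.398 213.076] yaw 0.189 tilt 0.234 roll -0.001 F [-0.089  0.074 -2.583] w 21.1
q [ 0.288  0.323 -0.165  0.03  -0.851  1.455]
scoop world [660.305  19.485 115.63 ] pan nose [ 8.268 -4.001 10.306] back [128.257  -4.039  11.938]
```

View pics/c11.png

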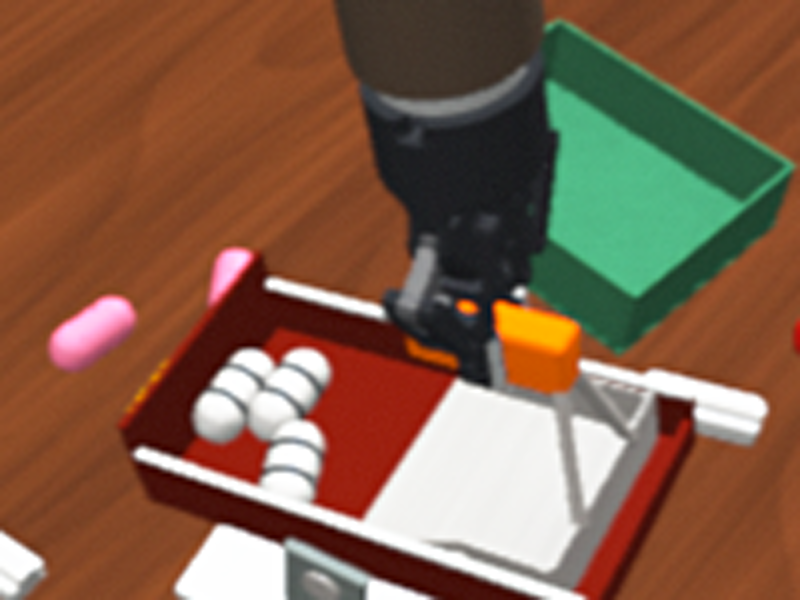

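Emit:
drive_tool:
  moves:
    - [[0, -0.005, 0, 0.003, 0, 0.006, 0], [0, -0.004, 0, 0.002, 0, 0.006, 0], [0, -0.003, 0, 0.0015, 0, 0.005, 0], [0, 0, 0, 0, 0, 0, 0]]

```text
clock: 10.15
position: [633.6, 15.4, 203.9]
ee_rot: [0.988, 0.094, 0.126, -0.012]
contact_force: [-0.3, -0.5, -3.2]
gripper_width: 21.1
```

```bash
python3 - <<'E'
from h import *
st();where()
E
```

```text
t 10.15 pos [633.609  15.368 203.895] yaw 0.189 tilt 0.253 roll -0.001 F [-0.288 -0.46  -3.209] w 21.1
q [ 0.291  0.305 -0.221  0.035 -0.793  1.447]
scoop world [651.334  17.808 106.776] pan nose [-2.543 -3.967  2.5  ] back [117.392  -3.996   6.446]
```

Emit:
drive_tool:
  moves:
    - [[0, -0.003, 0, 0.001, 0, 0, 0], [0, -0.003, 0, 0.001, 0, 0, 0], [0, 0, 0, 0, 0, 0, 0]]

```text
clock: 10.45
position: [630.1, 14.7, 203.1]
ee_rot: [0.987, 0.094, 0.129, -0.012]
contact_force: [-0.4, -0.6, -3.5]
gripper_width: 21.6
```

```bash
python3 - <<'E'
from h import *
st();where();snap("scene","s8");crop("s8",190,390,90,240,4,"c12")
E
```

```text
t 10.45 pos [630.106  14.68  203.144] yaw 0.189 tilt 0.260 roll -0.000 F [-0.371 -0.578 -3.469] w 21.6
q [ 0.292  0.297 -0.237  0.037 -0.777  1.445]
scoop world [648.534  17.237 106.159] pan nose [-5.45  -4.037  2.081] back [114.452  -3.995   6.907]
```

View pics/c12.png

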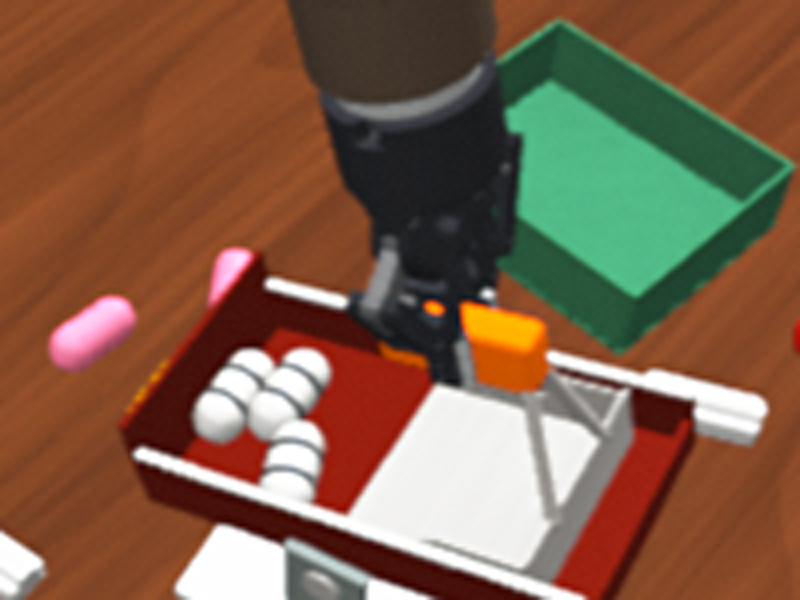

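Emit:
drive_tool:
  moves:
    - [[0, -0.003, 0, 0.0012, 0, -0.002, 0], [0, -0.003, 0, 0.0012, 0, -0.002, 0], [0, 0, 0, 0.0005, 0, -0.002, 0]]

```text
clock: 10.8
position: [628.9, 14.3, 202.9]
ee_rot: [0.987, 0.094, 0.132, -0.012]
contact_force: [0.6, -0.1, -0.1]
gripper_width: 21.1
```

```bash
python3 - <<'E'
from h import *
st();where()
E
```

```text
t 10.8 pos [628.868  14.331 202.866] yaw 0.190 tilt 0.265 roll 0.000 F [ 0.629 -0.057 -0.134] w 21.1
q [ 0.293  0.293 -0.246  0.039 -0.768  1.444]
scoop world [647.803  16.933 105.979] pan nose [-6.232 -4.254  1.762] back [113.644  -4.101   7.214]
```

Emit:
drive_tool:
  moves:
    - [[0, -0.006, 0, 0, 0, -0.004, 0], [0, -0.006, 0, 0, 0, -0.004, 0], [0, -0.006, 0, 0, 0, -0.002, 0], [0, -0.006, 0, 0, 0, 0, 0]]

```text
clock: 11.2
position: [605.7, 9.9, 197.0]
ee_rot: [0.987, 0.094, 0.128, -0.012]
contact_force: [1.6, 0.0, 2.7]
gripper_width: 21.2
```

```bash
python3 - <<'E'
from h import *
st();where();snap("scene","s9");crop("s9",190,390,90,240,4,"c13")
E
```

```text
t 11.2 pos [605.726   9.906 197.009] yaw 0.190 tilt 0.257 roll 0.000 F [1.637 0.038 2.665] w 21.2
q [ 0.297  0.264 -0.303  0.04  -0.749  1.438]
scoop world [623.89   12.36   99.972] pan nose [-31.324  -4.253   1.698] back [88.593 -4.101  6.179]
```

View pics/c13.png

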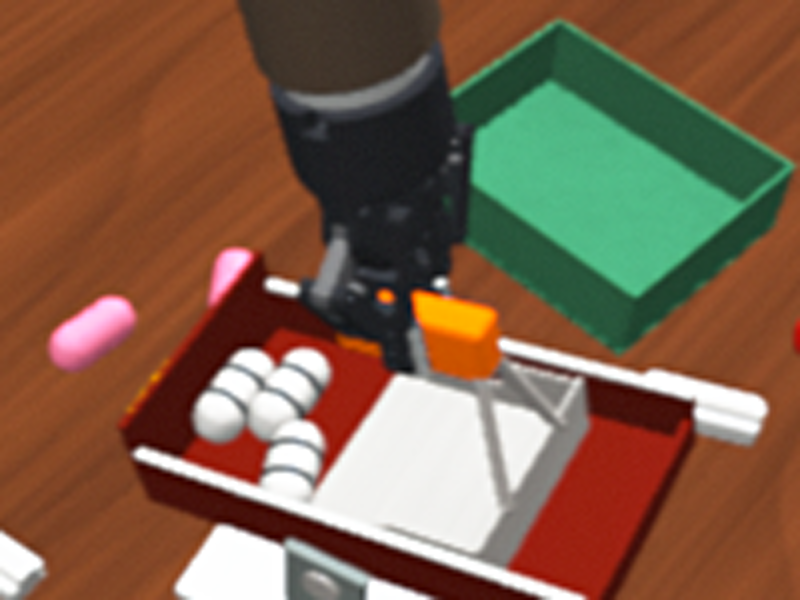

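Emit:
drive_tool:
  moves:
    - [[0, -0.006, 0, -0.0002, 0, -0.002, 0], [0, -0.006, 0, -0.0002, 0, -0.002, 0], [0, -0.006, 0, -0.0002, 0, 0, 0], [0, -0.006, 0, -0.0002, 0, 0, 0]]

```text
clock: 11.65
position: [579.3, 4.8, 190.4]
ee_rot: [0.988, 0.094, 0.124, -0.012]
contact_force: [1.2, -0.2, 1.9]
gripper_width: 21.2
```

```bash
python3 - <<'E'
from h import *
st();where();snap("scene","s10");crop("s10",190,390,90,240,4,"c14")
E
```

```text
t 11.65 pos [579.28    4.841 190.431] yaw 0.190 tilt 0.251 roll -0.000 F [ 1.208 -0.16   1.875] w 21.2
q [ 0.302  0.23  -0.368  0.042 -0.725  1.43 ]
scoop world [596.79    7.207  93.271] pan nose [-59.721  -4.196   1.585] back [60.223 -4.096  5.252]
```

View pics/c14.png

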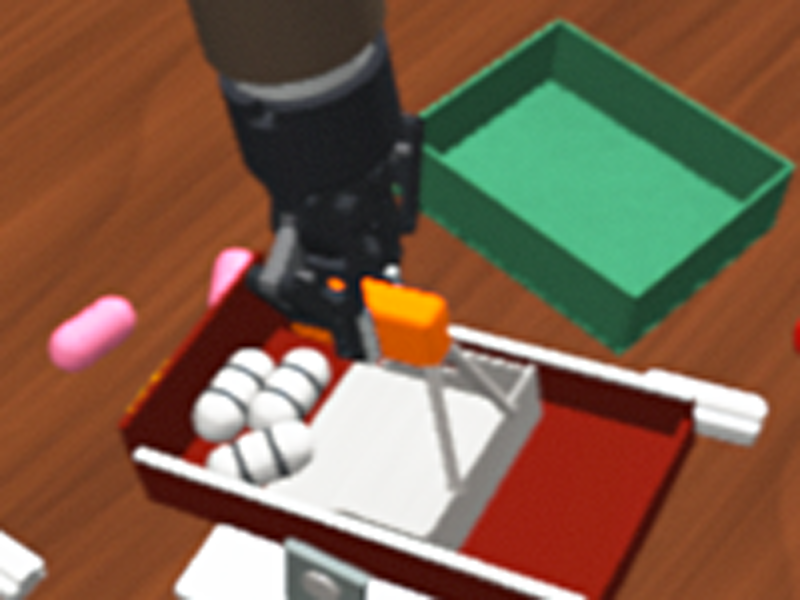

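Emit:
drive_tool:
  moves:
    - [[0, -0.005, 0, -0.0002, 0, -0.001, 0], [0, -0.005, 0, -0.0001, 0, -0.001, 0], [0, -0.005, 0, -0.0001, 0, 0, 0]]

```text
clock: 12.0
position: [563.3, 1.9, 186.7]
ee_rot: [0.988, 0.094, 0.123, -0.012]
contact_force: [1.6, 0.6, 0.2]
gripper_width: 21.6
```

```bash
python3 - <<'E'
from h import *
st();where();snap("scene","s11");crop("s11",190,390,90,240,4,"c15")
E
```

```text
t 12.0 pos [563.317   1.862 186.659] yaw 0.190 tilt 0.249 roll -0.001 F [1.643 0.592 0.225] w 21.6
q [ 0.306  0.208 -0.408  0.043 -0.708  1.425]
scoop world [580.636   4.231  89.465] pan nose [-76.584  -4.068   1.571] back [43.367 -4.     5.008]
```

View pics/c15.png

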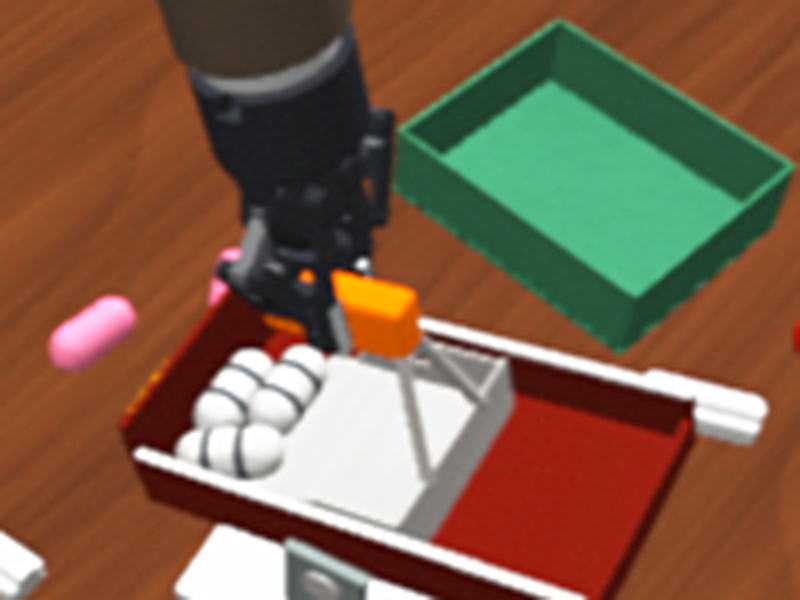

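Emit:
drive_tool:
  moves:
    - [[0, -0.005, 0, -0.0001, 0, 0, 0], [0, -0.005, 0, -0.0001, 0, 0, 0], [0, -0.005, 0, -0.0001, 0, 0, 0]]

```text
clock: 12.35
position: [547.8, -1.0, 183.1]
ee_rot: [0.988, 0.094, 0.124, -0.012]
contact_force: [2.7, -0.2, 0.3]
gripper_width: 21.2
```

```bash
python3 - <<'E'
from h import *
st();where();snap("scene","s12");crop("s12",190,390,90,240,4,"c16")
E
```

```text
t 12.35 pos [547.78   -1.031 183.129] yaw 0.190 tilt 0.249 roll -0.001 F [ 2.679 -0.174  0.31 ] w 21.2
q [ 0.31   0.186 -0.449  0.045 -0.689  1.419]
scoop world [565.15    1.367  85.945] pan nose [-92.72   -3.971   1.538] back [27.229 -3.905  5.043]
```

View pics/c16.png

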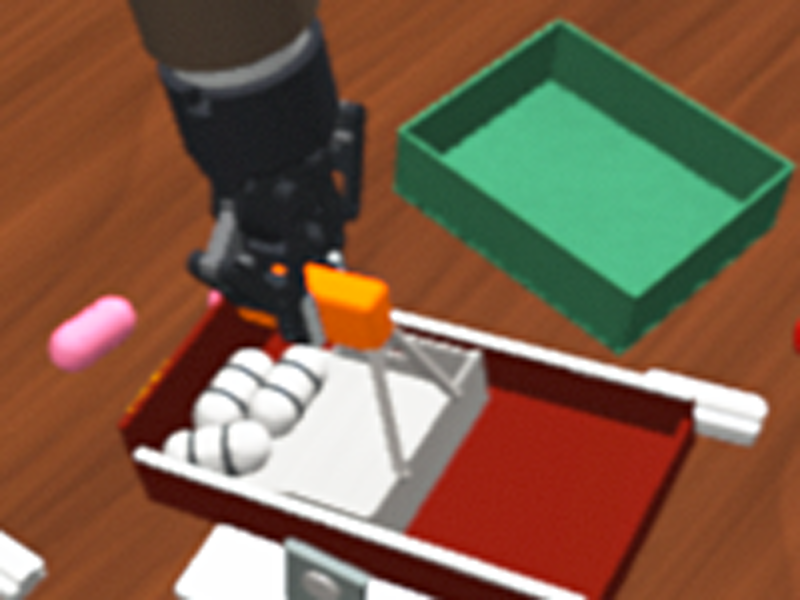

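Emit:
drive_tool:
  moves:
    - [[0, -0.005, 0, -0.0001, 0, 0, 0], [0, -0.005, 0, -0.0001, 0, 0, 0], [0, -0.004, 0, -0.0001, 0, 0, 0]]

```text
clock: 12.7
position: [532.9, -3.7, 179.3]
ee_rot: [0.988, 0.094, 0.124, -0.012]
contact_force: [3.4, -0.5, -0.3]
gripper_width: 20.6
```

```bash
python3 - <<'E'
from h import *
st();where();snap("scene","s13");crop("s13",190,390,90,240,4,"c17")
E
```

```text
t 12.7 pos [532.943  -3.658 179.265] yaw 0.189 tilt 0.249 roll -0.001 F [ 3.372 -0.492 -0.251] w 20.6
q [ 0.315  0.165 -0.487  0.047 -0.671  1.413]
scoop world [550.312  -1.201  82.083] pan nose [-108.256   -3.694    1.048] back [11.693 -3.65   4.566]
```

View pics/c17.png

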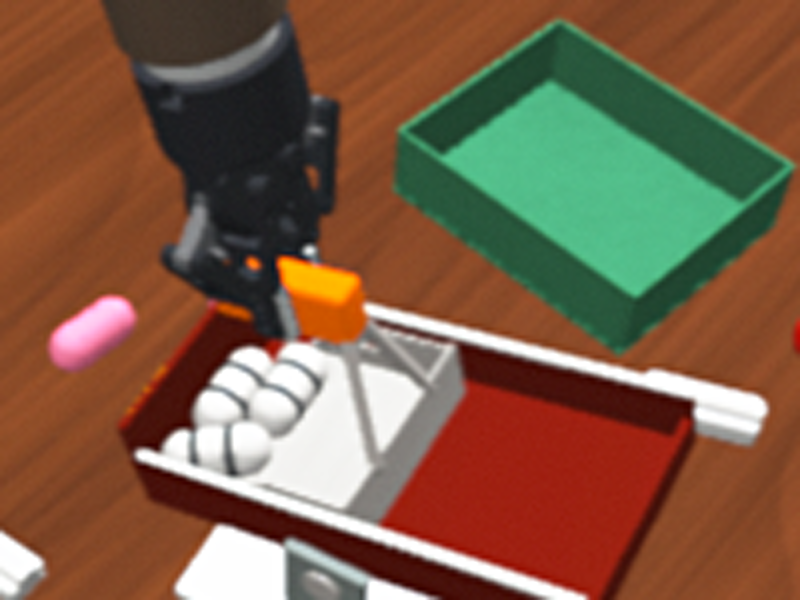

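Emit:
drive_tool:
  moves:
    - [[0, -0.005, 0, -0.0001, 0, 0, 0], [0, -0.003, 0, 0, 0, 0, 0], [0, -0.002, 0, 0, 0, 0, 0]]

```text
clock: 13.05
position: [523.0, -5.5, 177.1]
ee_rot: [0.988, 0.094, 0.125, -0.012]
contact_force: [4.6, -0.6, -0.1]
gripper_width: 21.3
```

```bash
python3 - <<'E'
from h import *
st();where();snap("scene","s14");crop("s14",190,390,90,240,4,"c18")
E
```

```text
t 13.05 pos [523.006  -5.533 177.135] yaw 0.190 tilt 0.251 roll -0.001 F [ 4.573 -0.579 -0.117] w 21.3
q [ 0.318  0.15  -0.514  0.05  -0.658  1.408]
scoop world [540.553  -3.055  79.984] pan nose [-118.404   -3.74     1.058] back [ 1.538 -3.58   4.797]
```

View pics/c18.png

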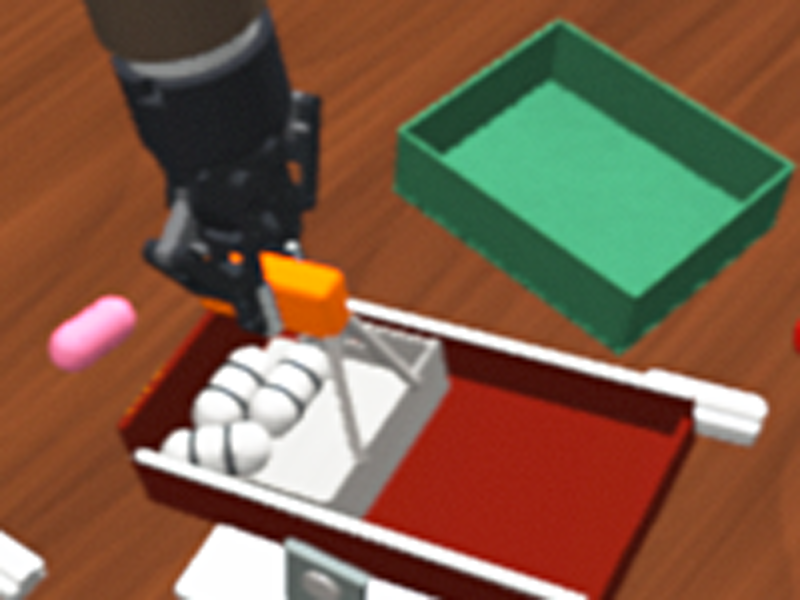

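Emit:
drive_tool:
  moves:
    - [[0, 0.0055, 0, -0.004, 0, -0.06, 0], [0, 0.005, 0, -0.004, 0, -0.06, 0], [0, 0.005, 0, -0.004, 0, -0.06, 0]]

```text
clock: 13.4
position: [530.7, -3.5, 188.1]
ee_rot: [0.995, 0.095, 0.029, -0.004]
contact_force: [6.3, 1.4, -6.5]
gripper_width: 21.2
```

```bash
python3 - <<'E'
from h import *
st();where();snap("scene","s15");crop("s15",190,390,90,240,4,"c19")
E
```

```text
t 13.4 pos [530.661  -3.534 188.083] yaw 0.191 tilt 0.058 roll -0.003 F [ 6.325  1.396 -6.535] w 21.2
q [ 0.301  0.235 -0.328  0.004 -0.95   1.459]
scoop world [529.513  -4.432  89.34 ] pan nose [-126.439   -3.051   24.17 ] back [-8.014 -2.825  4.791]
```

View pics/c19.png

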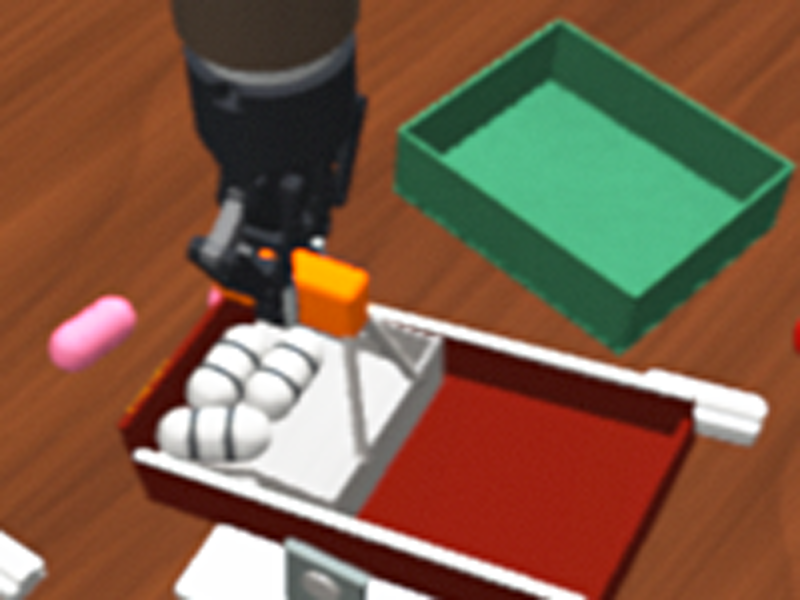

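Emit:
drive_tool:
  moves:
    - [[0, 0.008, 0, -0.004, 0, -0.05, 0], [0, 0.007, 0, -0.005, 0, -0.06, 0], [0, 0.0065, 0, -0.005, 0, -0.06, 0]]

```text
clock: 13.75
position: [545.4, -0.0, 196.5]
ee_rot: [0.993, 0.094, -0.071, 0.004]
contact_force: [1.8, 0.2, -6.1]
gripper_width: 21.3
```

```bash
python3 - <<'E'
from h import *
st();where();snap("scene","s16");crop("s16",190,390,90,240,4,"c20")
E
```

```text
t 13.75 pos [545.396  -0.042 196.509] yaw 0.190 tilt -0.142 roll -0.006 F [ 1.812  0.219 -6.061] w 21.3
q [ 0.286  0.35  -0.136 -0.021 -1.226  1.483]
scoop world [524.952  -4.419  99.994] pan nose [-125.375   -2.13    47.123] back [-13.167  -2.007   4.587]
```

View pics/c20.png

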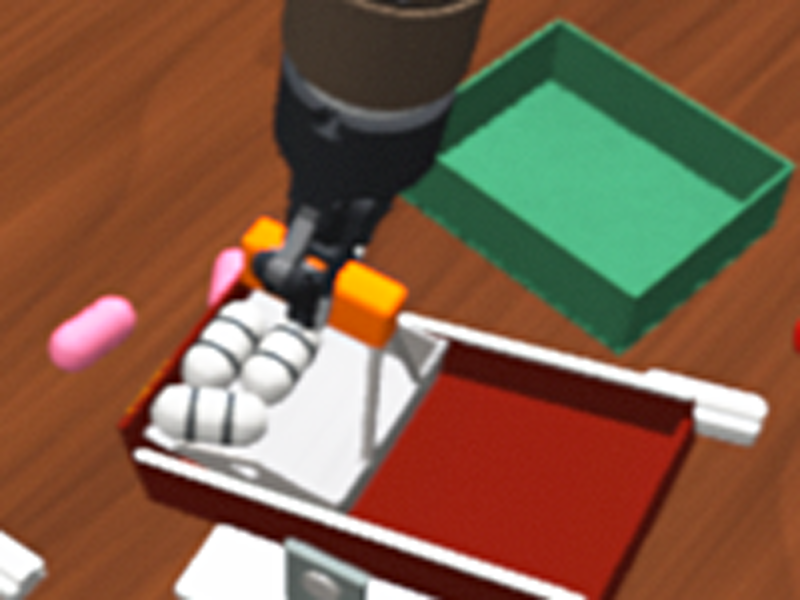

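Emit:
drive_tool:
  moves:
    - [[0, 0.007, 0, -0.005, 0, -0.06, 0], [0, 0.007, 0, -0.006, 0, -0.06, 0], [0, 0.007, 0, -0.006, 0, -0.06, 0]]

```text
clock: 14.1
position: [562.6, 4.0, 203.0]
ee_rot: [0.98, 0.093, -0.175, 0.012]
contact_force: [0.5, -0.1, -4.6]
gripper_width: 21.2
```

```bash
python3 - <<'E'
from h import *
st();where();snap("scene","s17");crop("s17",190,390,90,240,4,"c21")
E
```

```text
t 14.1 pos [562.631   4.009 202.953] yaw 0.190 tilt -0.353 roll -0.008 F [ 0.488 -0.126 -4.595] w 21.2
q [ 0.274  0.484  0.062 -0.038 -1.5    1.494]
scoop world [522.741  -3.78  112.951] pan nose [-118.855   -1.072   71.487] back [-18.036  -0.979   6.406]
```

View pics/c21.png

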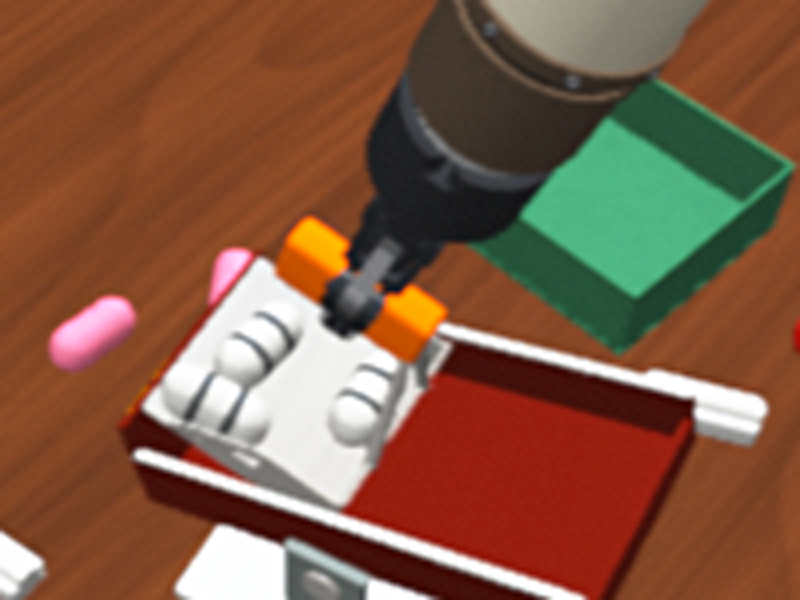

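Emit:
drive_tool:
  moves:
    - [[0, -0.001, 0, -0.01, 0, -0.02, 0], [0, -0.003, 0, -0.012, 0, 0, 0], [0, -0.005, 0, -0.014, 0, 0, 0], [0, -0.005, 0, -0.014, 0, 0, 0], [0, -0.005, 0, -0.014, 0, 0, 0], [0, -0.003, 0, -0.008, 0, 0, 0], [0, 0, 0, 0, 0, 0, 0]]

```text
clock: 14.85
position: [561.4, 4.6, 270.2]
ee_rot: [0.975, 0.091, -0.2, 0.012]
contact_force: [-0.7, -0.8, -4.9]
gripper_width: 21.0
```

```bash
python3 - <<'E'
from h import *
st();where();snap("scene","s18");crop("s18",190,390,50,200,4,"c22")
E
```

```text
t 14.85 pos [561.431   4.597 270.151] yaw 0.189 tilt -0.404 roll -0.013 F [-0.738 -0.755 -4.887] w 21.0
q [ 0.271  0.467  0.194 -0.047 -1.699  1.489]
scoop world [517.002  -3.451 182.324] pan nose [-107.443    0.397  142.917] back [-10.051   0.355  72.812]
```

View pics/c22.png

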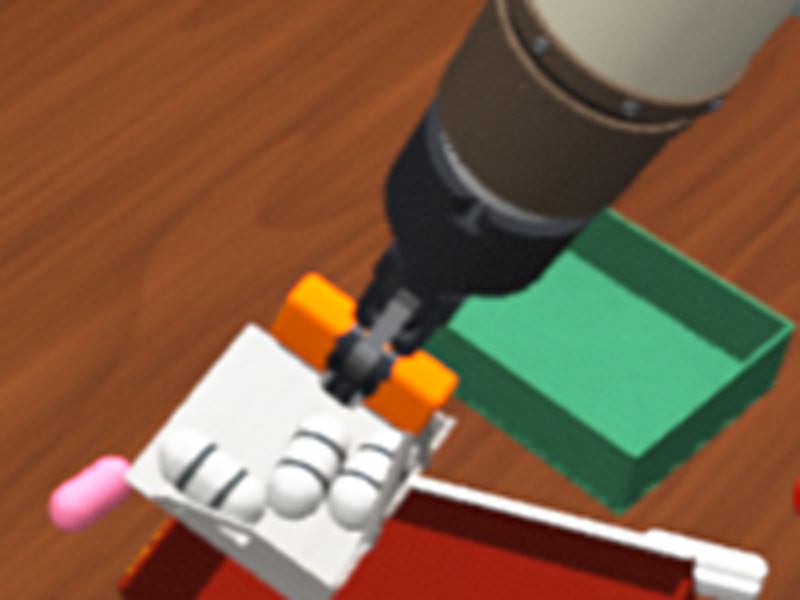

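```bash
cat >> h.py <<'E'
def so(o,yaw,t):
    return np.array(o,float)+(rot(yaw,t)*np.array([1,-1,-1]))@OFF
E
python3 - <<'E'
from h import *
a=None
o0=np.array([517,-3.,182]);o1=np.array([515,310.,182])
for k,(f,y) in enumerate(zip(np.linspace(0,1,8)[1:],np.linspace(.19,-3.14,8)[1:])):
    a=plan(so(o0+(o1-o0)*f,y,-.4),y,-.4,0,start=a,wmax=.125); print(a[0])
E
```

```text
4 rows
[[0,0.0008,-0.0063,-0.0004,0.043,0.002,0.109],[0,0.0001,-0.0064,-0.0001,0.043,0.002,0.109],[0,-0.0006,-0.0063,0.0002,0.043,0.002,0.109],[0,-0.0013,-0.0062,0.0004,0.043,0.002,0.109]]
[559.985  30.046 269.999]
4 rows
[[0,-0.004,-0.0055,0.0017,0.046,0,0.11],[0,-0.0046,-0.005,0.0019,0.046,0,0.11],[0,-0.0051,-0.0044,0.0022,0.046,0,0.11],[0,-0.0055,-0.0037,0.0023,0.046,0,0.11]]
[549.551  56.239 269.999]
4 rows
[[0,-0.0082,-0.0029,0.0035,0.046,0,0.11],[0,-0.0084,-0.0018,0.0036,0.046,0,0.11],[0,-0.0086,-0.0007,0.0036,0.046,0,0.11],[0,-0.0086,0.0004,0.0036,0.046,0,0.11]]
[531.761  89.136 269.999]
4 rows
[[0,-0.0108,0.0016,0.0046,0.046,-0,0.11],[0,-0.0105,0.0029,0.0045,0.046,-0,0.11],[0,-0.0101,0.0043,0.0043,0.046,-0,0.11],[0,-0.0096,0.0056,0.0041,0.046,-0,0.11]]
[510.503 131.362 269.999]
4 rows
[[0,-0.0112,0.0068,0.0047,0.046,0,0.11],[0,-0.0104,0.0082,0.0044,0.046,0,0.11],[0,-0.0094,0.0095,0.004,0.046,0,0.11],[0,-0.0083,0.0106,0.0035,0.046,0,0.11]]
[490.434 183.468 269.999]
4 rows
[[0,-0.0094,0.0117,0.004,0.046,-0,0.11],[0,-0.0081,0.0128,0.0034,0.046,-0,0.11],[0,-0.0066,0.0138,0.0028,0.046,-0,0.11],[0,-0.005,0.0145,0.0021,0.046,-0,0.11]]
[475.948 243.815 269.999]
4 rows
[[0,-0.0057,0.0151,0.0024,0.046,-0,0.11],[0,-0.004,0.0157,0.0017,0.046,-0,0.11],[0,-0.0023,0.0162,0.001,0.046,-0,0.11],[0,-0.0005,0.0163,0.0002,0.046,-0,0.11]]
[470.197 308.929 269.999]
```

Emit:
drive_tool:
  moves:
    - [[0, 0.0008, -0.0063, -0.0004, 0.043, 0.002, 0.109], [0, 0, -0.0064, 0, 0.043, 0.002, 0.109], [0, -0.0006, -0.0063, 0.0002, 0.043, 0.002, 0.109], [0, -0.0013, -0.0062, 0.0004, 0.043, 0.002, 0.109], [0, -0.004, -0.0055, 0.0017, 0.046, 0, 0.11], [0, -0.0046, -0.005, 0.0019, 0.046, 0, 0.11], [0, -0.0051, -0.0044, 0.0022, 0.046, 0, 0.11], [0, -0.0055, -0.0037, 0.0023, 0.046, 0, 0.11]]

```text
clock: 15.7
position: [543.5, 58.0, 260.4]
ee_rot: [0.9, -0.383, -0.193, -0.07]
contact_force: [-0.5, 0.7, -4.8]
gripper_width: 21.3
```

```bash
python3 - <<'E'
from h import *
st();where()
snap("scene","s19");crop("s19",190,390,50,200,4,"c23")
a=None
for f,y in ((1,-1.25),(2,-1.72),(3,-2.19),(4,-2.67),(5,-3.14)):
    a=plan(so([515,90+44*f,182],y,-.4),y,-.4,0,start=a,wmax=.125); print(a[0])
E
```

```text
t 15.7 pos [543.484  58.025 260.378] yaw -0.810 tilt -0.414 roll 0.021 F [-0.521  0.687 -4.776] w 21.3
q [ 0.204  0.391  0.155 -0.335 -1.582  0.6  ]
scoop world [509.403  89.061 173.042] pan nose [-74.844 138.871 126.663] back [-27.344  46.465  66.622]
4 rows
[[0,-0.0084,-0.0035,0.0012,0.049,0.002,0.1],[0,-0.0087,-0.0026,0.0013,0.049,0.002,0.1],[0,-0.0089,-0.0017,0.0014,0.049,0.002,0.1],[0,-0.0091,-0.0007,0.0014,0.049,0.002,0.1]]
[530.077  91.796 269.999]
4 rows
[[0,-0.0106,0.0016,0.0045,0.046,-0,0.108],[0,-0.0104,0.003,0.0044,0.046,-0,0.108],[0,-0.01,0.0043,0.0042,0.046,-0,0.108],[0,-0.0095,0.0055,0.004,0.046,-0,0.108]]
[509.329 133.544 269.999]
4 rows
[[0,-0.011,0.0067,0.0047,0.046,0,0.108],[0,-0.0102,0.0081,0.0043,0.046,0,0.108],[0,-0.0093,0.0093,0.0039,0.046,0,0.108],[0,-0.0082,0.0105,0.0035,0.046,0,0.108]]
[489.81  184.933 269.999]
4 rows
[[0,-0.0093,0.0116,0.0039,0.047,0,0.111],[0,-0.008,0.0127,0.0034,0.047,0,0.111],[0,-0.0065,0.0137,0.0028,0.047,0,0.111],[0,-0.005,0.0144,0.0021,0.047,0,0.111]]
[475.54  244.754 269.999]
4 rows
[[0,-0.0056,0.0149,0.0024,0.046,-0,0.108],[0,-0.004,0.0155,0.0017,0.046,-0,0.108],[0,-0.0023,0.0159,0.001,0.046,-0,0.108],[0,-0.0005,0.0161,0.0002,0.046,-0,0.108]]
[470.197 308.929 269.999]
```

View pics/c23.png

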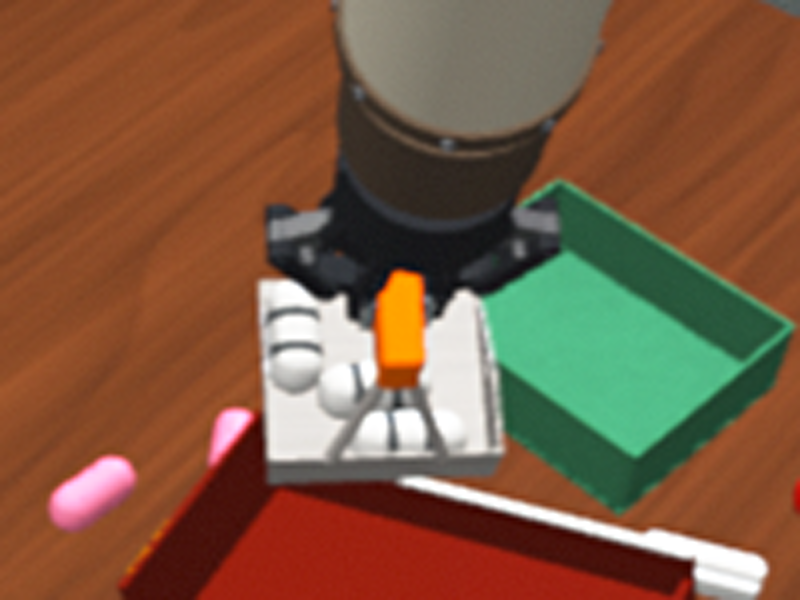

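Emit:
drive_tool:
  moves:
    - [[0, -0.0084, -0.0035, 0, 0.049, 0.002, 0.1], [0, -0.0087, -0.0026, 0, 0.049, 0.002, 0.1], [0, -0.0089, -0.0017, 0, 0.049, 0.002, 0.1], [0, -0.0091, -0.0007, 0.001, 0.049, 0.002, 0.1], [0, -0.0106, 0.0016, 0.003, 0.046, 0, 0.108], [0, -0.0104, 0.003, 0.003, 0.046, 0, 0.108], [0, -0.01, 0.0043, 0.003, 0.046, 0, 0.108], [0, -0.0095, 0.0055, 0.003, 0.046, 0, 0.108], [0, -0.011, 0.0067, 0.0037, 0.046, 0, 0.108], [0, -0.0102, 0.0081, 0.0033, 0.046, 0, 0.108]]

```text
clock: 16.75
position: [488.8, 150.3, 268.6]
ee_rot: [-0.539, 0.822, 0.111, 0.148]
contact_force: [-0.4, -0.3, -3.9]
gripper_width: 21.0
```

```bash
python3 - <<'E'
from h import *
st();where()
a=None
for f,y in ((0,-2.4),(1,-2.77),(2,-3.14)):
    a=plan(so([515,220+45*f,165],y,-.4),y,-.4,0,start=a,wmax=.125); print(a[0])
E
```

```text
t 16.75 pos [488.791 150.287 268.579] yaw -1.986 tilt -0.372 roll 0.023 F [-0.428 -0.303 -3.864] w 21.0
q [ 0.448  0.076 -0.242 -0.308 -1.002 -0.724]
scoop world [502.66  190.385 179.405] pan nose [ -1.86  239.47  114.489] back [-73.323 147.439  85.796]
4 rows
[[0,-0.0063,0.0051,0.0068,0.045,-0.008,0.096],[0,-0.0057,0.006,0.0065,0.045,-0.008,0.096],[0,-0.005,0.0068,0.0063,0.045,-0.008,0.096],[0,-0.0043,0.0075,0.006,0.045,-0.008,0.096]]
[482.636 188.998 252.999]
3 rows
[[0,-0.0102,0.0165,0.0043,0.048,0,0.114],[0,-0.0082,0.0177,0.0035,0.048,0,0.114],[0,-0.0061,0.0187,0.0026,0.048,0,0.114]]
[473.616 247.8   252.999]
3 rows
[[0,-0.0058,0.0194,0.0025,0.048,-0,0.114],[0,-0.0036,0.02,0.0015,0.048,-0,0.114],[0,-0.0013,0.0204,0.0005,0.048,-0,0.114]]
[470.197 308.929 252.999]
```

Emit:
drive_tool:
  moves:
    - [[0, -0.0063, 0.0051, 0.005, 0.045, -0.008, 0.096], [0, -0.0057, 0.006, 0.005, 0.045, -0.008, 0.096], [0, -0.005, 0.0068, 0.005, 0.045, -0.008, 0.096], [0, -0.0043, 0.0075, 0.005, 0.045, -0.008, 0.096], [0, -0.0102, 0.0165, 0.0043, 0.048, 0, 0.114], [0, -0.0082, 0.0177, 0.0035, 0.048, 0, 0.114], [0, -0.0061, 0.0187, 0.0026, 0.048, 0, 0.114], [0, -0.0058, 0.0194, 0.0025, 0.048, 0, 0.114]]

```text
clock: 17.55
position: [457.1, 240.3, 244.8]
ee_rot: [-0.165, 0.97, 0.018, 0.176]
contact_force: [-0.1, -0.5, -5.1]
gripper_width: 21.3
```

```bash
python3 - <<'E'
from h import *
st();where()
snap("scene","s20");crop("s20",190,450,20,215,3,"c24")
a=plan(so([515,309,150],-3.14,-.35),-3.14,-.35,0,wmax=.125)
E
```

```text
t 17.55 pos [457.143 240.323 244.813] yaw -2.800 tilt -0.355 roll -0.022 F [-0.133 -0.479 -5.149] w 21.3
q [ 0.909  0.023 -0.594  0.331 -0.691 -2.371]
scoop world [496.07  252.694 154.903] pan nose [ 20.987 264.415  83.321] back [-96.649 247.369  66.857]
3 rows
[[0,-0.0112,0.0186,0.0054,0.031,0.004,0.106],[0,-0.0092,0.0198,0.0048,0.031,0.004,0.106],[0,-0.0071,0.0208,0.0041,0.031,0.004,0.106]]
```

View pics/c24.png

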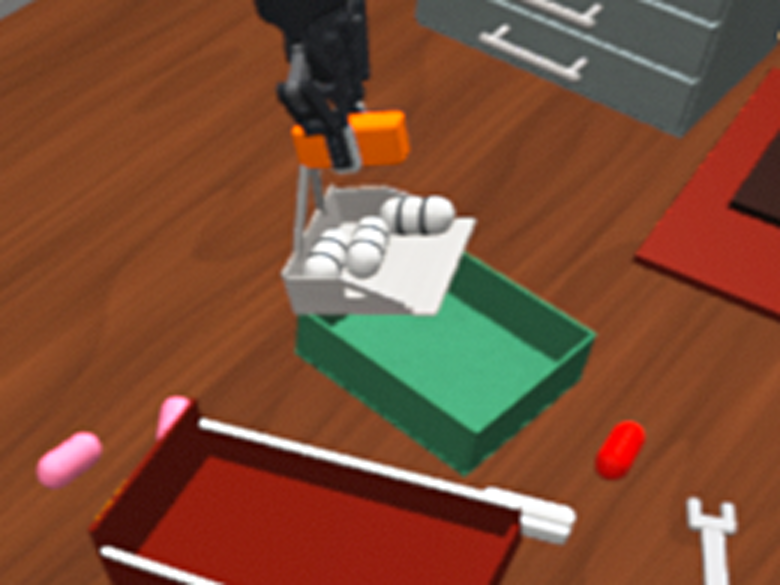

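```bash
python3 - <<'E'
from h import *
a=plan(so([495,309,140],-3.0,-.3),-3.0,-.3,0,wmax=.125,vmax=30)
E
```

```text
3 rows
[[0,-0.0054,0.0187,0.0061,0.014,0.02,0.062],[0,-0.0043,0.0191,0.0057,0.014,0.02,0.062],[0,-0.0032,0.0194,0.0054,0.014,0.02,0.062]]
```

Emit:
drive_tool:
  moves:
    - [[0, -0.0054, 0.0187, 0.0061, 0.014, 0.02, 0.062], [0, -0.0043, 0.0191, 0.0057, 0.014, 0.02, 0.062], [0, -0.0032, 0.0194, 0.0054, 0.014, 0.02, 0.062], [0, 0, 0, 0, 0, 0, 0]]

```text
clock: 18.0
position: [454.6, 299.7, 225.8]
ee_rot: [-0.072, 0.987, 0.001, 0.142]
contact_force: [-0.0, -0.6, -4.4]
gripper_width: 21.5
```

```bash
python3 - <<'E'
from h import *
st();where()
a=plan(so([488,309,90],-3.0,-.15),-3.0,-.15,0,wmax=.05,vmax=20)
E
```

```text
t 18.0 pos [454.6   299.671 225.824] yaw -2.993 tilt -0.284 roll -0.019 F [-0.028 -0.597 -4.407] w 21.5
q [ 0.995  0.139 -0.493  0.32  -0.79  -2.629]
scoop world [488.671 303.763 133.225] pan nose [ 19.542 305.109  57.262] back [-100.122  309.776   49.589]
3 rows
[[0,-0.0004,0.0014,0.0138,-0.006,0.045,0.002],[0,-0.001,0.0013,0.0138,-0.006,0.045,0.002],[0,-0.0016,0.0013,0.0137,-0.006,0.045,0.002]]
```

Emit:
drive_tool:
  moves:
    - [[0, 0, 0.0014, 0.014, -0.006, 0.045, 0], [0, -0.001, 0.0013, 0.014, -0.006, 0.045, 0], [0, -0.0016, 0.0013, 0.014, -0.006, 0.045, 0], [0, 0, 0, 0.008, 0, 0, 0], [0, 0, 0, 0, 0, 0, 0]]

```text
clock: 18.5
position: [463.2, 299.0, 171.7]
ee_rot: [-0.079, 0.995, -0.003, 0.066]
contact_force: [-0.7, 0.1, -4.3]
gripper_width: 21.0
```

```bash
python3 - <<'E'
from h import *
st();where()
snap("scene","s21");crop("s21",190,450,20,215,3,"c25")
a=None
for z,t in((75,.0),(75,.3),(75,.6),(75,.8)):
    a=plan(so([485,309,z],-2.98,t),-2.98,t,0,wmax=.08,vmax=20,start=a);print(a[0])
E
```

```text
t 18.5 pos [463.165 298.984 171.7  ] yaw -2.982 tilt -0.131 roll -0.015 F [-0.653  0.054 -4.285] w 21.0
q [ 0.922  0.26  -0.395  0.138 -0.836 -2.423]
scoop world [482.833 301.612  74.961] pan nose [  0.744 304.681  -7.404] back [-118.734  308.172    3.215]
2 rows
[[0,-0.008,0.0026,0.0004,-0.007,0.066,-0.001],[0,-0.008,0.0026,-0.0001,-0.007,0.066,-0.001]]
[478.252 306.887 173.5  ]
4 rows
[[0,-0.0074,-0,0.0006,0,0.075,-0],[0,-0.0074,-0,0,0,0.075,-0],[0,-0.0074,-0,-0.0005,0,0.075,-0],[0,-0.0073,-0,-0.0011,0,0.075,-0]]
[507.29  311.62  171.169]
4 rows
[[0,-0.0074,0,0.0006,0,0.075,0],[0,-0.0074,0,0,0,0.075,0],[0,-0.0074,0,-0.0005,0,0.075,0],[0,-0.0073,0,-0.0011,0,0.075,0]]
[534.352 316.032 160.248]
3 rows
[[0,-0.0066,0,0.0002,-0,0.067,-0],[0,-0.0066,0,-0.0002,-0,0.067,-0],[0,-0.0065,0,-0.0007,-0,0.067,-0]]
[550.087 318.597 148.647]
```

View pics/c25.png

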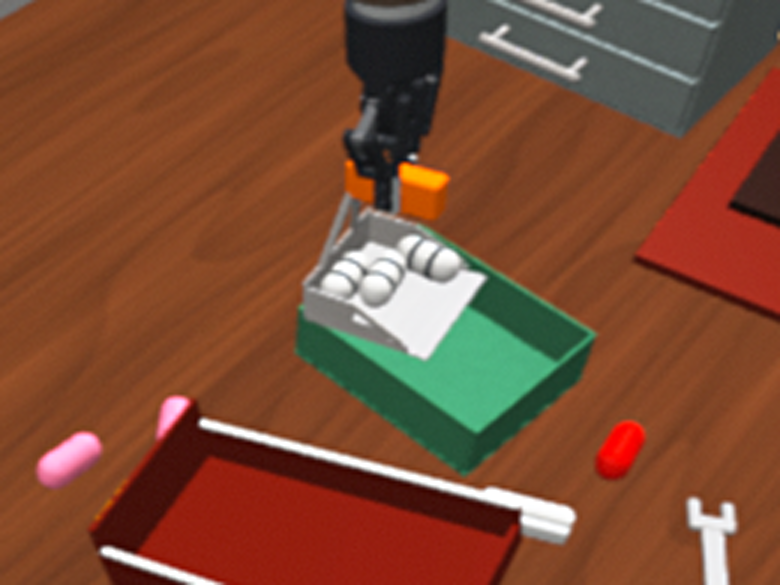

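Emit:
drive_tool:
  moves:
    - [[0, -0.008, 0.0026, 0.0015, -0.007, 0.066, 0], [0, -0.008, 0.0026, 0.001, -0.007, 0.066, 0], [0, -0.0074, 0.002, 0.001, 0, 0.075, 0], [0, -0.0074, 0, 0.001, 0, 0.075, 0], [0, -0.0074, 0, 0.001, 0, 0.075, 0]]

```text
clock: 19.05
position: [495.9, 310.3, 171.5]
ee_rot: [-0.085, 0.99, -0.011, -0.115]
contact_force: [-0.1, 0.2, -4.4]
gripper_width: 21.2
```

```bash
python3 - <<'E'
from h import *
st();where()
snap("scene","s22");crop("s22",190,450,20,215,3,"c26")
E
```

```text
t 19.05 pos [495.933 310.258 171.467] yaw -2.971 tilt 0.231 roll -0.001 F [-0.086  0.152 -4.397] w 21.2
q [ 0.767  0.474  0.026 -0.132 -1.317 -2.121]
scoop world [480.317 308.436  73.973] pan nose [ -6.37  312.509 -28.927] back [-114.373  314.694   23.328]
```

View pics/c26.png

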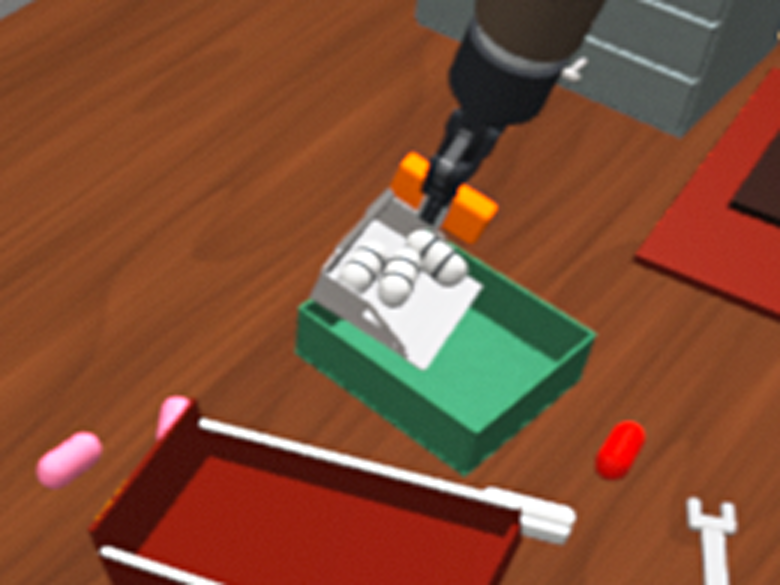

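Emit:
drive_tool:
  moves:
    - [[0, -0.006, 0, 0.002, 0, 0.06, 0], [0, -0.006, 0, 0.002, 0, 0.06, 0], [0, -0.006, 0, 0.002, 0, 0.06, 0], [0, -0.006, 0, 0.002, 0, 0.06, 0], [0, 0, 0, 0, 0, 0, 0], [0, 0, 0, 0, 0, 0, 0]]

```text
clock: 19.7
position: [521.5, 313.9, 158.6]
ee_rot: [-0.084, 0.97, -0.022, -0.228]
contact_force: [-0.3, 0.0, -2.8]
gripper_width: 21.2
```

```bash
python3 - <<'E'
from h import *
st();where()
snap("scene","s23");crop("s23",190,450,20,215,3,"c27")
E
```

```text
t 19.7 pos [521.481 313.886 158.56 ] yaw -2.970 tilt 0.462 roll -0.004 F [-0.287  0.026 -2.809] w 21.2
q [ 0.692  0.642  0.264 -0.22  -1.602 -2.052]
scoop world [484.335 308.059  67.244] pan nose [-11.468 311.524 -48.007] back [-104.647  313.427   27.585]
```

View pics/c27.png

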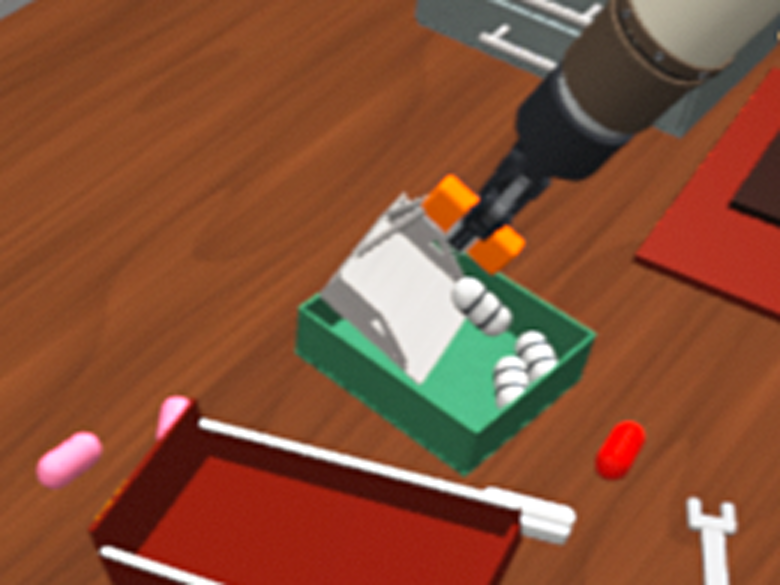

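Emit:
drive_tool:
  moves:
    - [[0, -0.005, 0, 0, 0, 0.05, 0], [0, -0.005, 0, 0, 0, 0.05, 0], [0, 0, 0, 0, 0, 0, 0], [0, 0, 0, 0, 0, 0, 0]]

```text
clock: 20.15
position: [528.4, 316.1, 160.1]
ee_rot: [-0.085, 0.958, -0.025, -0.272]
contact_force: [-0.8, 0.6, -2.1]
gripper_width: 21.2
```

```bash
python3 - <<'E'
from h import *
st();where()
snap("scene","s24");crop("s24",190,450,20,215,3,"c28")
E
```

```text
t 20.15 pos [528.366 316.074 160.057] yaw -2.965 tilt 0.553 roll -0.002 F [-0.815  0.554 -2.106] w 21.2
q [ 0.671  0.701  0.359 -0.253 -1.723 -2.04 ]
scoop world [483.179 308.803  72.55 ] pan nose [-14.917 312.779 -46.703] back [-100.826  314.069   37.07 ]
```

View pics/c28.png

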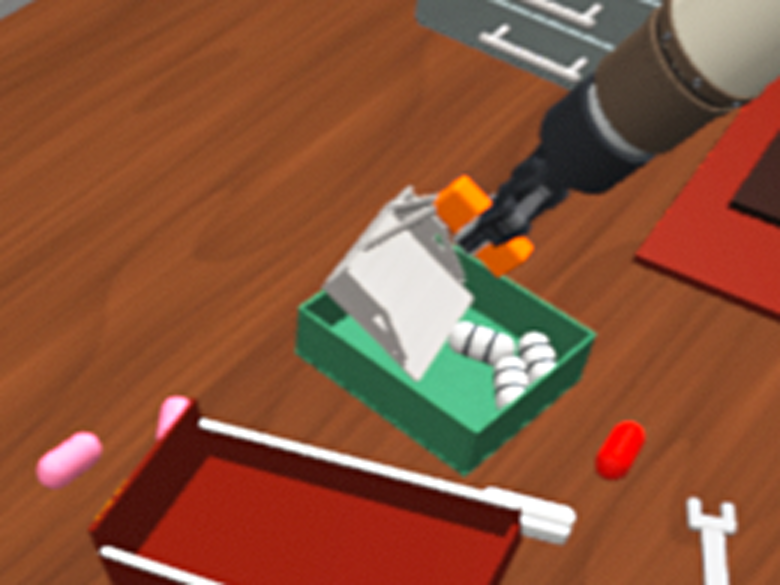

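Emit:
drive_tool:
  moves:
    - [[0, 0.008, 0, -0.015, 0, 0, 0], [0, 0.013, 0, -0.022, 0, 0, 0], [0, 0.018, 0, -0.028, 0, 0, 0], [0, 0.018, 0, -0.028, 0, -0.03, 0], [0, 0.018, 0, -0.028, 0, -0.08, 0]]

```text
clock: 20.7
position: [523.1, 315.4, 302.4]
ee_rot: [-0.086, 0.971, -0.023, -0.22]
contact_force: [0.8, 0.1, -2.6]
gripper_width: 21.4
```

```bash
python3 - <<'E'
from h import *
st()
a=plan(so([480,200,210],-2.95,0),-2.95,0,0,wmax=.12,vmax=35)
a=plan(so([478,-250,200],-2.9,0),-2.9,0,0,start=a,vmax=40)
E
```

```text
t 20.7 pos [523.123 315.429 302.45 ] yaw -2.967 tilt 0.447 roll -0.007 F [ 0.762  0.081 -2.609] w 21.4
q [ 0.697  0.557  0.476 -0.221 -1.879 -2.117]
4 rows
[[0,0.0163,-0.0268,0.0063,-0.001,-0.112,-0.004],[0,0.017,-0.0267,0.0045,-0.001,-0.112,-0.004],[0,0.0175,-0.0267,0.0025,-0.001,-0.112,-0.004],[0,0.0178,-0.0266,0.0005,-0.001,-0.112,-0.004]]
12 rows
[[0,0.0073,-0.0368,0.0008,0,0,-0.004],[0,0.0075,-0.0368,0.0008,0,0,-0.004],[0,0.0076,-0.0367,0.0008,0,0,-0.004],[0,0.0078,-0.0367,0.0008,0,0,-0.004],[0,0.0079,-0.0367,0.0008,0,0,-0.004],[0,0.0081,-0.0367,0.0008,0,0,-0.004],[0,0.0082,-0.0366,0.0008,0,0,-0.004],[0,0.0084,-0.0366,0.0008,0,0,-0.004],[0,0.0085,-0.0365,0.0008,0,0,-0.004],[0,0.0087,-0.0365,0.0008,0,0,-0.004],[0,0.0088,-0.0365,0.0008,0,0,-0.004],[0,0.009,-0.0364,0.0008,0,0,-0.004]]
```

Emit:
drive_tool:
  moves:
    - [[0, 0.0163, -0.0268, 0.0063, -0.001, -0.112, -0.004], [0, 0.017, -0.0267, 0.0045, -0.001, -0.112, -0.004], [0, 0.0175, -0.0267, 0.0025, -0.001, -0.112, -0.004], [0, 0.0178, -0.0266, 0.0005, -0.001, -0.1, -0.004], [0, 0.0073, -0.0368, 0, 0, 0, -0.004], [0, 0.0075, -0.0368, 0, 0, 0, -0.004], [0, 0.0076, -0.0367, 0, 0, 0, -0.004], [0, 0.0078, -0.0367, 0, 0, 0, -0.004], [0, 0.0079, -0.0367, 0, 0, 0, -0.004], [0, 0.0081, -0.0367, 0, 0, 0, -0.004], [0, 0.0082, -0.0366, 0, 0, 0, -0.004], [0, 0.0084, -0.0366, 0, 0, 0, -0.004], [0, 0.0085, -0.0365, 0, 0, 0, -0.004], [0, 0.0087, -0.0365, 0, 0, 0, -0.004]]

```text
clock: 22.1
position: [457.0, -193.2, 319.1]
ee_rot: [-0.13, 0.991, 0.006, 0.024]
contact_force: [1.0, 0.1, -2.9]
gripper_width: 21.3
```

```bash
python3 - <<'E'
from h import *
st();where()
a=plan(so([478.5,-309,120],-2.9,0),-2.9,0,0,vmax=30)
E
```

```text
t 22.1 pos [ 456.984 -193.182  319.105] yaw -2.881 tilt -0.050 roll 0.006 F [ 1.017  0.135 -2.891] w 21.3
q [-0.086  0.09  -0.157 -0.024 -1.279 -1.217]
scoop world [ 468.065 -188.564  221.084] pan nose [ -72.151 -167.973  153.641] back [-190.12  -176.52   173.898]
6 rows
[[0,0.0035,-0.0198,0.0165,0.001,0.008,0.003],[0,0.0033,-0.0198,0.0165,0.001,0.008,0.003],[0,0.0031,-0.0198,0.0166,0.001,0.008,0.003],[0,0.0029,-0.0198,0.0166,0.001,0.008,0.003],[0,0.0027,-0.0198,0.0167,0.001,0.008,0.003],[0,0.0025,-0.0198,0.0167,0.001,0.008,0.003]]
```

Emit:
drive_tool:
  moves:
    - [[0, 0.0035, -0.0198, 0.0165, 0.001, 0.008, 0.003], [0, 0.0033, -0.0198, 0.0165, 0.001, 0.008, 0.003], [0, 0.003, -0.0198, 0.0166, 0.001, 0.008, 0.003], [0, 0.003, -0.0198, 0.0166, 0.001, 0.008, 0.003], [0, 0.0027, -0.0198, 0.0167, 0.001, 0.008, 0.003], [0, 0.0025, -0.01, 0.0167, 0.001, 0.008, 0.003], [0, 0, 0, 0, 0, 0, 0], [0, 0, 0, 0, 0, 0, 0]]

```text
clock: 22.9
position: [461.7, -307.0, 222.8]
ee_rot: [-0.12, 0.993, -0.002, 0.005]
contact_force: [-0.7, 0.4, -1.6]
gripper_width: 21.6
```

```bash
cat > fl.py <<'E'
from h import *
import sys
tag=sys.argv[1]
s=arm.read_state();Rt=R.from_quat(s['ee_rot']);p=s['position']
im,d=snap("scene",tag);W=cloud("scene",d)
S=Rt.inv().apply((W.reshape(-1,3)-p)).reshape(W.shape)*np.array([1,-1,-1])
sel=(np.abs(S[...,0])<130)&(np.abs(S[...,1])<90)&(S[...,2]<-60)&(S[...,2]>-125)&(d>0)&(W[...,2]>30)
q=S[sel]; fl=q[(q[:,2]<-86)&(np.abs(q[:,1])<50)&(q[:,0]<45)&(q[:,0]>-60)]
A=np.c_[fl[:,:2],np.ones(len(fl))]
for _ in range(4):
    c,*_=np.linalg.lstsq(A,fl[:,2],rcond=None); r=np.abs(fl[:,2]-A@c); k=r<3; A,fl=A[k],fl[k]
print("plane",c,len(fl)); 
for ax in(0,1): print(np.percentile(q[:,ax],[.5,1,2,98,99,99.5]))
n=Rt.as_matrix()*np.array([1,-1,-1])@np.array([-c[0],-c[1],1]); print("normal world",n/np.linalg.norm(n))
st();where()
E
python3 fl.py s25; python3 -c "
from h import *
crop('s25',60,260,150,300,4,'c29')"
```

```text
plane [  0.036   0.    -99.261] 2388
[-61.051 -60.594 -59.419  56.922  57.29   57.528]
[-61.379 -60.72  -60.209  62.286  62.428  62.516]
normal world [0.025 0.012 1.   ]
t 22.95 pos [ 461.646 -306.749  222.772] yaw -2.902 tilt -0.009 roll -0.005 F [-0.224  0.151 -2.479] w 21.2
q [-0.294  0.266 -0.188 -0.    -1.106 -1.037]
scoop world [ 469.197 -304.407  124.335] pan nose [-113.81  -283.186   61.313] back [-230.998 -289.294   86.406]
```

View pics/c29.png

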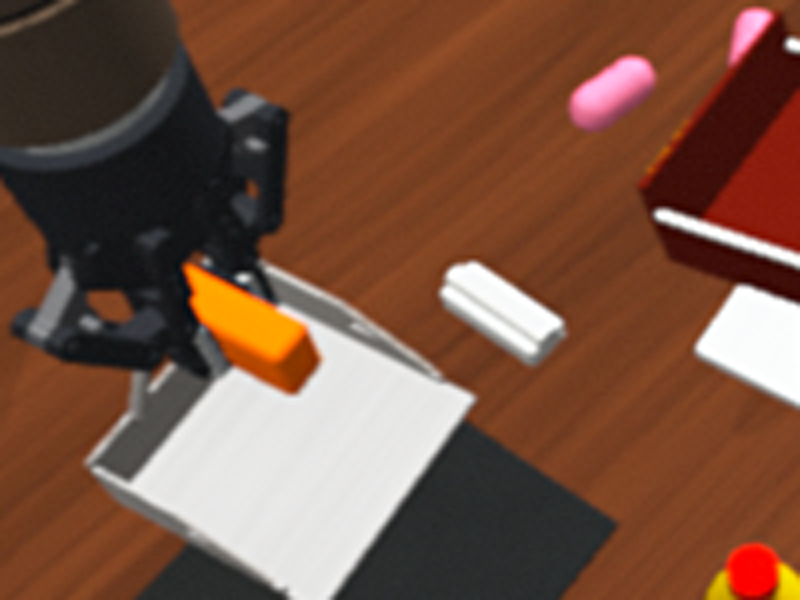

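```bash
python3 - <<'E'
import h
from h import *
h.OFF=np.array([2,-.5,101.])
print(so([478.5,-311,4],-2.9,-.036))
a=plan(so([478.5,-311,14],-2.9,-.036),-2.9,-.036,0,vmax=20)
E
```

```text
[ 472.91  -311.862  104.863]
6 rows
[[0,-0.0015,-0.0012,0.018,-0.001,-0.004,-0],[0,-0.0014,-0.0012,0.018,-0.001,-0.004,-0],[0,-0.0013,-0.0012,0.018,-0.001,-0.004,-0],[0,-0.0012,-0.0012,0.018,-0.001,-0.004,-0],[0,-0.0011,-0.0012,0.018,-0.001,-0.004,-0],[0,-0.0011,-0.0013,0.018,-0.001,-0.004,-0]]
```

Emit:
drive_tool:
  moves:
    - [[0, -0.0015, 0.0002, 0.018, -0.001, -0.004, 0], [0, -0.0014, 0.001, 0.018, -0.001, -0.004, 0], [0, -0.0013, 0.001, 0.018, -0.001, -0.004, 0], [0, -0.0012, 0.001, 0.018, -0.001, -0.004, 0], [0, -0.0011, 0.001, 0.012, -0.001, -0.004, 0], [0, 0, 0, 0, 0, 0, 0]]

```text
clock: 23.55
position: [472.7, -297.7, 147.6]
ee_rot: [-0.124, 0.992, -0.003, 0.024]
contact_force: [-0.9, 0.8, -2.6]
gripper_width: 20.9
```

```bash
python3 - <<'E'
import h
from h import *
st()
h.OFF=np.array([2,-.5,101.])
a=plan(so([478.5,-311,8],-2.9,-.036),-2.9,-.036,0,vmax=10,nmin=3)
E
python3 fl.py s26
```

```text
t 23.55 pos [ 472.685 -297.748  147.611] yaw -2.894 tilt -0.046 roll -0.011 F [-0.859  0.786 -2.561] w 20.9
q [-0.28   0.33  -0.297 -0.018 -0.898 -1.033]
5 rows
[[0,0.001,-0.0027,0.0077,-0.002,0.002,0.001],[0,0.001,-0.0027,0.0077,-0.002,0.002,0.001],[0,0.001,-0.0027,0.0077,-0.002,0.002,0.001],[0,0.0009,-0.0027,0.0077,-0.002,0.002,0.001],[0,0.0009,-0.0027,0.0077,-0.002,0.002,0.001]]
plane [  0.037   0.001 -99.221] 2027
[-61.146 -60.69  -59.522  56.864  57.287  57.632]
[-61.199 -60.531 -60.15   62.252  62.446  62.519]
normal world [-0.012  0.009  1.   ]
t 23.6 pos [ 473.384 -298.164  148.766] yaw -2.893 tilt -0.048 roll -0.013 F [-0.08   0.013 -2.931] w 20.9
q [-0.28   0.329 -0.296 -0.017 -0.898 -1.033]
scoop world [ 484.776 -295.531   50.708] pan nose [-112.903 -276.879  -11.96 ] back [-230.919 -284.018    8.566]
```

Emit:
drive_tool:
  moves:
    - [[0, 0.001, -0.0027, 0.008, -0.002, 0.002, 0.001], [0, 0.001, -0.0027, 0.008, -0.002, 0.002, 0], [0, 0.001, -0.0027, 0.008, -0.002, 0.002, 0], [0, 0.001, -0.0027, 0.008, -0.002, 0.002, 0], [0, 0, -0.001, 0.002, 0, 0, 0], [0, 0, 0, 0, 0, 0, 0]]

```text
clock: 24.2
position: [476.1, -312.2, 115.8]
ee_rot: [-0.124, 0.992, -0.001, 0.023]
contact_force: [0.3, -1.7, -2.6]
gripper_width: 21.4
```

```bash
python3 fl.py s27
```

```text
plane [0. 0. 0.] 0
[-32.035 -31.355 -27.882  57.158  57.53   57.746]
[-61.796 -61.535 -61.266  62.553  62.621  62.641]
normal world [-0.045 -0.003  0.999]
t 24.25 pos [ 476.069 -312.075  115.891] yaw -2.893 tilt -0.044 roll -0.008 F [-0.457 -0.3   -3.207] w 21.0
q [-0.305  0.385 -0.305 -0.022 -0.84  -1.003]
scoop world [ 487.04  -309.086   17.795] pan nose [-120.436 -290.599  -44.202] back [-238.382 -297.776  -23.29 ]
```

Emit:
drive_tool:
  moves:
    - [[0, 0.001, 0, 0.003, 0, 0.004, 0], [0, 0.001, 0, 0.003, 0, 0.004, 0], [0, 0, 0, 0.002, 0, 0, 0]]

```text
clock: 24.55
position: [474.8, -312.8, 108.0]
ee_rot: [-0.124, 0.992, -0.002, 0.019]
contact_force: [-0.2, -0.5, -2.3]
gripper_width: 21.1
```

Emit:
drive_tool:
  moves:
    - [[0, 0, 0, 0.0012, 0, 0, 0], [0, 0, 0, 0.0012, 0, 0, 0]]

```text
clock: 24.75
position: [474.9, -312.6, 105.3]
ee_rot: [-0.124, 0.992, -0.002, 0.019]
contact_force: [-0.1, 0.1, -2.0]
gripper_width: 21.1
```

Emit:
drive_tool:
  moves:
    - [[0, 0, 0, 0.001, 0, 0, 0], [0, 0, 0, 0.001, 0, 0, 0]]

```text
clock: 24.95
position: [475.1, -313.0, 105.1]
ee_rot: [-0.125, 0.992, -0.003, 0.019]
contact_force: [-2.1, 0.5, 5.6]
gripper_width: 21.1
```

Emit:
drive_tool:
  moves:
    - [[0.4, 0, 0, 0, 0, 0, 0], [0.7, 0, 0, 0, 0, 0, 0], [1, 0, 0, 0, 0, 0, 0], [1, 0, 0, 0, 0, 0, 0], [1, 0, 0, 0, 0, 0, 0]]

```text
clock: 25.45
position: [476.8, -313.6, 105.9]
ee_rot: [-0.125, 0.992, -0.004, 0.021]
contact_force: [0.2, -0.9, -0.2]
gripper_width: 85.4
```

```bash
python3 - <<'E'
from h import *
st()
snap("scene","s28");crop("s28",60,260,200,350,4,"c30")
E
```

```text
t 25.45 pos [ 476.801 -313.555  105.936] yaw -2.891 tilt -0.041 roll -0.013 F [ 0.227 -0.934 -0.233] w 85.4
q [-0.304  0.398 -0.316 -0.014 -0.815 -1.007]
```

View pics/c30.png

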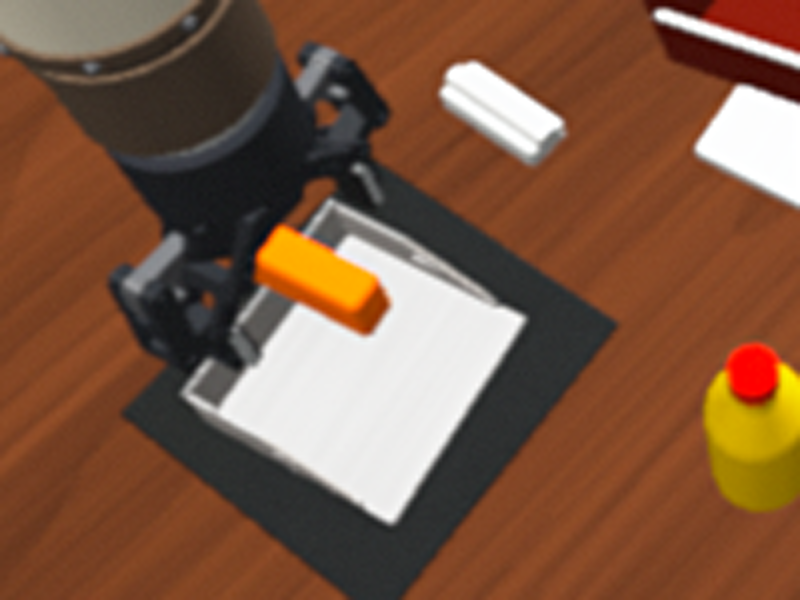

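Scoop is standing free near the mat's middle. I retreat straight up and to the side.

Emit:
drive_tool:
  moves:
    - [[1, 0, 0, -0.02, 0, 0, 0], [1, 0, 0, -0.03, 0, 0, 0], [1, 0, 0, -0.04, 0, 0, 0], [1, 0, 0, -0.04, 0, 0, 0], [1, 0.04, 0, -0.02, 0, 0, 0], [1, 0.04, 0, 0, 0, 0, 0], [1, 0, 0, 0, 0, 0, 0], [1, 0, 0, 0, 0, 0, 0], [1, 0, 0, 0, 0, 0, 0]]

```text
clock: 26.4
position: [390.8, -333.7, 258.3]
ee_rot: [-0.125, 0.992, -0.005, 0.02]
contact_force: [-0.4, -0.4, 0.6]
gripper_width: 85.7
```

```bash
python3 - <<'E'
from h import *
st()
im,d=snap("scene","s29");snap("top","t29");crop("t29",70,400,90,260,2.4,"c31")
W=cloud("scene",d)
q=W[(np.abs(W[...,0]-478)<75)&(np.abs(W[...,1]+311)<75)&(W[...,2]<14)&(im.min(2)>170)]
A=np.c_[q[:,:2],np.ones(len(q))];c,*_=np.linalg.lstsq(A,q[:,2],rcond=None)
print("floor plane",c[:2],np.median(q,0),len(q), cv2.minAreaRect(q[:,:2].astype(np.float32)))
E
```

```text
t 26.4 pos [ 390.848 -333.713  258.256] yaw -2.890 tilt -0.039 roll -0.014 F [-0.404 -0.361  0.647] w 85.7
q [-0.398  0.158 -0.233 -0.014 -1.14  -0.916]
floor plane [0. 0.] [ 490.085 -319.323    5.629] 2602 ((480.8789978027344, -312.08599853515625), (120.11083984375, 125.04825592041016), 14.716036796569824)
```

View pics/s29.png

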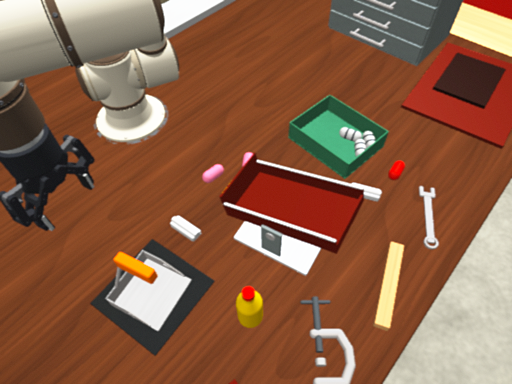

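View pics/c31.png

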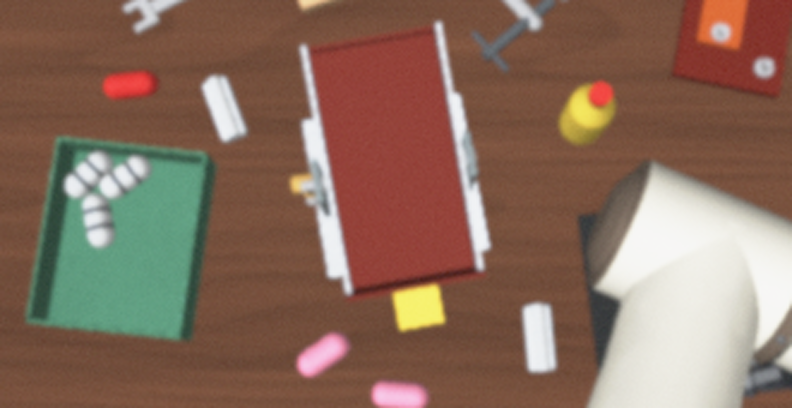

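```bash
python3 - <<'E'
from h import *
for t in("top0","t1","t29"):
    d=np.load(f"pics/{t}.npy");W=cloud("top",d);im=cv2.imread(f"pics/{t}.png");h=cv2.cvtColor(im,cv2.COLOR_BGR2HSV)
    m=cv2.inRange(h,np.array([0,120,60]),np.array([10,255,255]))>0
    e=np.array([np.cos(PY),np.sin(PY)]);X=(W[...,:2]-C)@e;Y=(W[...,:2]-C)@np.array([-e[1],e[0]])
    k=m&(np.abs(Y)<50)&(X>0)&(X<110)&(d>0); c=np.polyfit(X[k],W[...,2][k],1); print(t,k.sum(),np.arctan(c[0]),c[1])
for n in("block","oil"): pass
a=cv2.imread("pics/top0.png");b=cv2.imread("pics/t29.png")
for n,(u0,u1,v0,v1) in dict(b0=(150,178,115,155),b1=(284,305,212,250),oil=(298,332,118,156)).items(): print(n,np.abs(a[v0:v1,u0:u1].astype(int)-b[v0:v1,u0:u1]).mean())
E
```

```text
top0 954 -0.004901496493893084 90.10294580844919
t1 1654 0.22508105144214466 90.13090295259593
t29 1657 0.2264404822453699 90.31983216851386
b0 21.814880952380953
b1 21.023391812865498
oil 22.67518059855521
```

```bash
python3 -c "
from bench import arm
print(arm.job_done())"
```

```text
the job is handed in; nothing more can be done
None
```

The job is done and handed in at about 26.5 s of the 72 s allowed. The hand-in reports no verdict, so what follows is from my own last pictures and readings.

What I did: I pressed the lever until the pan snapped down and latched. I then took the scoop by its handle and slid it under the grips against the low wall. All three came up together with the scoop about 180 mm above the bench. I tipped them into the bin with the scoop's nose about 40 mm above the bench, then stood the scoop back on its mat and drew the gripper away.

- **Grips:** all three lie inside the green bin in both camera views. I did not measure their final heights.
- **Pan:** the measured tilt is 0.226 rad, so it is still latched.
- **Scoop:** its centre is about 3 mm from the mat's centre, and its floor reads about 5.6 mm above the bench against 6 mm expected. My final plane fit for flatness came back as 0, 0 exactly, so I don't count it as a check. The picture shows the scoop standing normally.
- **Blocks and oil bottle:** they sit at the same pixel positions as at the start. A direct picture difference gave about 21 grey levels for all three, which I put down to a general brightness change.

- **Scoop slip:** the scoop slipped by about 5 mm and 0.04 rad in the grip while carrying, which I measured and corrected before setting it down.
- **Scoop direction:** it now stands with its nose away from the robot, the opposite of how it started. The task did not ask for a direction.

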